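# Spread the retaining ring and snap it into the groove of a tilted vessel's neck

## Task

Secure the stopper of the tilted glass vessel with the sprung steel retaining ring that lies on the bench: squeeze the ring's two upright eyes together so that it spreads, lift it, bring its open mouth over the neck from the side, square to the tilted neck, and let it contract fully into the groove between the two steel collars. Leave the ring there and leave the other things on the bench where they stand.

Things in the scene. Friction and masses are not known exactly. Their poses are not given: they have to be found in the camera images.
- ring_centre (a point): Sprung steel retaining ring, loose, about 100 g, flat on the bench: two half rings hinged on one pin, sprung shut. Bore 40 mm, outside 56, 12 thick, mouth 27 mm wide (53 spread). This point: centre of the bore, half-way up the 12 mm. x points from the pin (34 mm behind this point) out through the mouth, z along the ring's axis, up as it lies; x stays on the symmetry line as it spreads.
- ring_eyes (a point): Where to grasp: midway between the ring's two eyes, at half height, 80.5 mm behind ring_centre (ring -x). Same axes. The eyes are upright plates at the ends of two tails, 34 mm high from the ring's underside, 24 long, 6 thick, at +y and -y. At rest their outer faces splay 0.32 rad each, 46 to 61 mm apart; squeezed along y to their stop they are parallel, 22 mm apart, centred 86 mm behind ring_centre.
- jaw_left (a joint): Spread of the ring's left (+y) half about its pin, rad: 0 fully contracted, 0.32 at its stop with the eyes squeezed together. The right half mirrors it. Squeezing takes about 4 N per eye at first, 9 N at the stop; a firmer grip is safe. Let go, it springs shut. Seated in the groove it reads about 0.02.
- groove (a point): Centre of the groove, on the axis of the glass vessel's neck, 178 mm above the bench. z: along the neck out to the stopper, 35 degrees off vertical, leaning roughly to the robot; y: level. Groove 41 mm in diameter, 22 wide along z, between two steel collars 56 mm in diameter, 10 thick. The fixed vessel stands in a grey cradle 200 x 130 mm. All round the neck at groove height is free.
- stopper (a point): Centre of the end of the black stopper grip (34 mm in diameter, 20 long) on the vessel's neck, 41 mm beyond groove along the neck; same axes. On the other side of groove, the neck meets the shoulder of the glass body 36 mm down; from 58 mm down the body is 90 mm in diameter.
- flask_rest: round cork flask rest, 90 mm across, 25 mm high (a bystander); origin at the centre of its underside
- reagent: amber reagent bottle, 68 mm across, 150 mm high (a bystander); origin at the centre of its underside
- beaker: glass beaker, 70 mm across, 90 mm high (a bystander); origin at the centre of its underside
- mortar: white ceramic bowl, 100 mm across, 60 mm high (a bystander); origin at the centre of its underside
- jar: white plastic jar, 60 mm across, 75 mm high (a bystander); origin at the centre of its underside
- spatula: wooden-handled spatula, 170 mm long, lying flat (a bystander)
Not all that is in view belongs to the job. What is shaped like the part that bears groove but pink or yellow is not meant.

How it is judged:
By the outcome, as a careful person would: the job done as asked, in the order asked, and still so for the second after the job is handed in, with the robot touching nothing.
It also fails if it takes over 64 s, if anything falls off the work surface, if the arm or the gripper's body presses on something with over 40 N, if the wrist force passes 120 N, or if a joint passes its speed limit or range.

## Robot

A 6-joint arm with a two-finger parallel gripper is mounted at the origin on the work surface. World frame = base frame: x ahead of the robot, y to its left, z up, the work surface at z = 0. Lengths are in m, angles in degrees, forces in N, time in s.
With the tool pointing down it reaches from about 0.35 to 0.975 m from the base axis. Payload 4.9 kg.
Tool frame: the origin (TCP) lies on the centre line of the jaws, within the pads' length; the fingertips stand 11 mm ahead of it and the grasp point (between the pads) lies 8 mm behind it; z points along the fingers, y is the direction in which the jaws open and shut (so a half turn about z gives the same grasp; the last joint's range is limited). The gripper opens to 85 mm and grips with 20 to 120 N. Pads are 22 mm wide; open, the fingers measure 114 mm over their backs; the gripper's body (76 mm by 85 mm) begins 54 mm behind the grasp point. The pads swing forward as they close: fully open they stand 13 mm farther back than shut.
Start: joints at [-6.818, 3.019, 92.412, -0, 84.569, -6.818], TCP at [0.625, 0, 0.205] pointing down, gripper open.
Joint ranges: [-172.51, 172.51], [-57.92, 126.97], [3.15, 148.05], [-58.71, 238.71], [5.1, 150.11], [-179.66, 179.66]. Speed limits (degrees/s): [147.25, 147.25, 180, 180, 180, 180].

## Interface

Orientations are given as a 3x3 rotation matrix whose columns are the frame's x, y, z axes.
In Python, from bench import * gives the robot as it stands.
- The arm moves only by the tool arm_command, never from a script. Its argument "deltas" is a list of rows, each a list of 5 numbers: the shift along the tool's x, y, z in m, then the turn about the tool's z in degrees, then the opening, from 0 (shut) to 1 (fully open). In form: [[dx, dy, dz, twist, gripper], ...]. A call has exactly 8 rows; each row is the pose to reach, as a shift and turn from the pose commanded when the call began, along the tool's axes at that moment; what a row does not reach only later rows make up. A row lasts 1/12 s, in which the tool goes at most 41.7 mm and 7.16 degrees, less where a joint would pass 70% of its speed; a pose out of reach is approached as far as the arm can. A call with a gripper value outside its range is refused whole. The fingers move at their own pace and stop on an object; "squeeze" is the grip in N (left out, the last holds). Time passes only in rows, so rows that repeat a pose let the fingers close, or fill a call up. It gives the time, the measured TCP pose, the force and the opening at its end, in the units of the state.
- get_obs(): the state, without advancing time (a new reading comes with each control period).
- get_image(name): name is "scene" or "side" or "wrist"; returns the picture (384x512x3 uint8, red, green, blue); there is no depth.
- get_calibration(name): a dict with "K" (3x3 intrinsics, pixels), "position" and "orientation" of the camera in the world. Camera axes: x right, y down, z forward; pixel columns grow to the right and rows downward; lengths in m; the calibration is good to about 2 mm. A picture is of the moment at which its call begins: read the wrist's pose just before it. get_calibration takes no time and is no camera call; for the wrist camera it gives the pose at the moment of the call.
- close_job(): hands the job in, once; it reports no verdict.
The state is a dict: "time": time; "joints": joint angles; "joint_vel": joint speeds; "joint_torque": joint torques, N m; "tcp_pos": TCP position; "tcp_rot": TCP orientation; "contact_force": force on the tool from outside, world axes, zero at the start; "moment": the same for the moment, N m; "width": finger opening in m.
Only numpy, scipy, OpenCV 4.12 (cv2) and the standard library are available. Lean on these libraries where they do the work, as an engineer would, in place of code of your own. Each camera call takes 0.05 s, during which the arm holds its last target.

## Working session

There is one attempt and no reset: what is moved stays moved. The work goes in short steps, Python scripts to look and compute and a tool call to move; the robot and the scene stay as the last step left them, time stands still between calls to the robot, and variables do not carry over. Pictures are saved under pics/ and viewed, and the job is handed in when it is done.

Besides the shell and the picture viewer there is one more tool, called after "Call:" as name([rows], argument=value, ...), one row to a line, values as JSON. arm_command: Moves the arm, as the interface text tells. Its arguments: {"type":"object","properties":{"deltas":{"type":"array"},"squeeze":{"type":"number"}},"required":["deltas"]}

```bash
ls; mkdir -p pics; python3 - <<'E'
from bench import *
import cv2,numpy as np
np.set_printoptions(precision=4,suppress=True)
o=get_obs();print(o)
for n in("scene","side","wrist"):
    c=get_calibration(n);print(n,c)
    cv2.imwrite(f"pics/{n}0.png",get_image(n)[:,:,::-1])
E
```

```text
pics
{'time': 0.0, 'joints': array([-6.8159,  3.0574, 92.4933,  0.0005, 84.5698, -6.8187]), 'joint_vel': array([ 0.0433,  0.0092,  0.002 , -0.0041, -0.0761, -0.0203]), 'joint_torque': array([  0.0003, -39.367 , -37.0176,  -0.0002,   0.0069,  -0.    ]), 'tcp_pos': array([0.6243, 0.0001, 0.2037]), 'tcp_rot': array([[-0.    ,  1.    , -0.0021],
       [ 1.    ,  0.    ,  0.0003],
       [ 0.0003, -0.0021, -1.    ]]), 'contact_force': array([0.2177, 0.2275, 0.0706]), 'moment': array([-0.018 ,  0.0219, -0.0473]), 'width': 0.08566954780357194}
scene {'K': array([[410.2864,   0.    , 255.6539],
       [  0.    , 410.2864, 191.9674],
       [  0.    ,   0.    ,   1.    ]]), 'position': array([ 0.9378, -0.4247,  1.1403]), 'orientation': array([[ 0.6813,  0.6172, -0.3935],
       [ 0.732 , -0.5772,  0.362 ],
       [-0.0037, -0.5347, -0.8451]])}
side {'K': array([[437.1059,   0.    , 254.887 ],
       [  0.    , 437.1059, 197.8323],
       [  0.    ,   0.    ,   1.    ]]), 'position': array([-0.2491,  0.7968,  1.0159]), 'orientation': array([[-0.7389, -0.4186,  0.528 ],
       [-0.6737,  0.4736, -0.5672],
       [-0.0127, -0.7749, -0.632 ]])}
wrist {'K': array([[298.8032,   0.    , 253.1105],
       [  0.    , 298.8032, 188.3961],
       [  0.    ,   0.    ,   1.    ]]), 'position': array([0.6263, 0.0754, 0.3742]), 'orientation': array([[ 1.    ,  0.0016, -0.0016],
       [ 0.0011, -0.9546, -0.2979],
       [-0.002 ,  0.2979, -0.9546]])}
```

View pics/scene0.png

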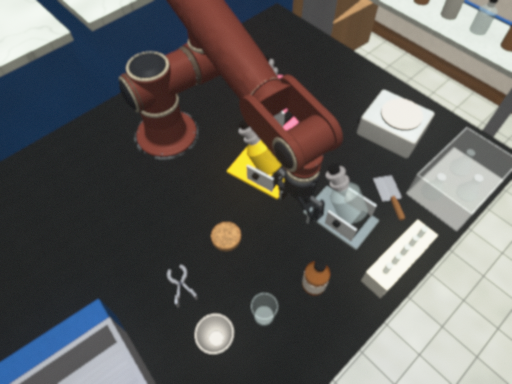

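View pics/side0.png

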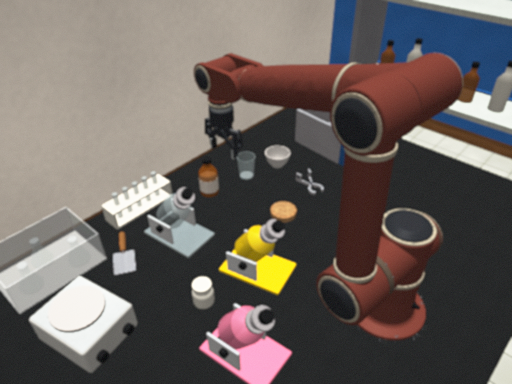

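View pics/wrist0.png

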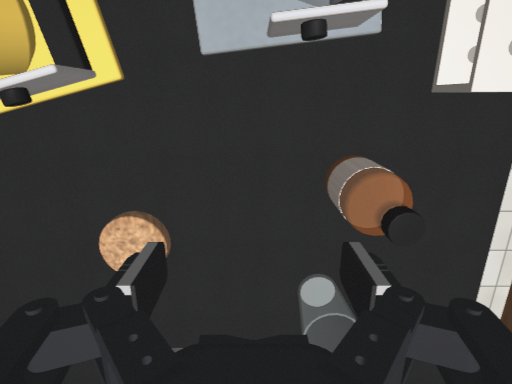

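```bash
cat > h.py <<'E'
import numpy as np,cv2
from bench import *
np.set_printoptions(precision=4,suppress=True)
def ray(c,u,v):
    d=np.linalg.inv(c["K"])@np.array([u,v,1.]);d=c["orientation"]@d
    return c["position"],d/np.linalg.norm(d)
def plane(c,u,v,z):
    p,d=ray(c,u,v);return p+d*(z-p[2])/d[2]
def tri(obs):
    A=np.zeros((3,3));b=np.zeros(3)
    for c,u,v in obs:
        p,d=ray(c,u,v);M=np.eye(3)-np.outer(d,d);A+=M;b+=M@p
    x=np.linalg.solve(A,b)
    return x,[np.linalg.norm((np.eye(3)-np.outer(ray(c,u,v)[1],ray(c,u,v)[1]))@(x-c["position"])) for c,u,v in obs]
def proj(c,X):
    q=c["K"]@(c["orientation"].T@(np.asarray(X)-c["position"]));return q[:2]/q[2]
def crop(src,dst,x0,y0,w,h,s):
    im=cv2.imread(src)[y0:y0+h,x0:x0+w];cv2.imwrite(dst,cv2.resize(im,None,fx=s,fy=s,interpolation=cv2.INTER_CUBIC))
E
python3 - <<'E'
from h import *
a=cv2.imread("pics/scene0.png");b=cv2.imread("pics/side0.png")
def g(i,x,y,w,h):return cv2.resize(i[y:y+h,x:x+w],(400,300),interpolation=cv2.INTER_CUBIC)
cv2.imwrite("pics/c0.png",np.vstack([np.hstack([g(a,140,240,100,75),g(a,300,155,100,75)]),np.hstack([g(b,280,150,60,45),g(b,130,175,100,75)])]))
c=get_calibration("scene");print(plane(c,177,300,.017),plane(c,180,275,.006),plane(c,345,215,.01),plane(c,181,285,.006))
c=get_calibration("side")
print(plane(c,310,182,.006),plane(c,180,235,.01))
E
```

```text
[ 0.5255 -0.3451  0.017 ] [ 0.4684 -0.2934  0.006 ] [0.6662 0.2064 0.01  ] [ 0.4943 -0.3096  0.006 ]
[ 0.5015 -0.3195  0.006 ] [0.646  0.2018 0.01  ]
```

View pics/c0.png

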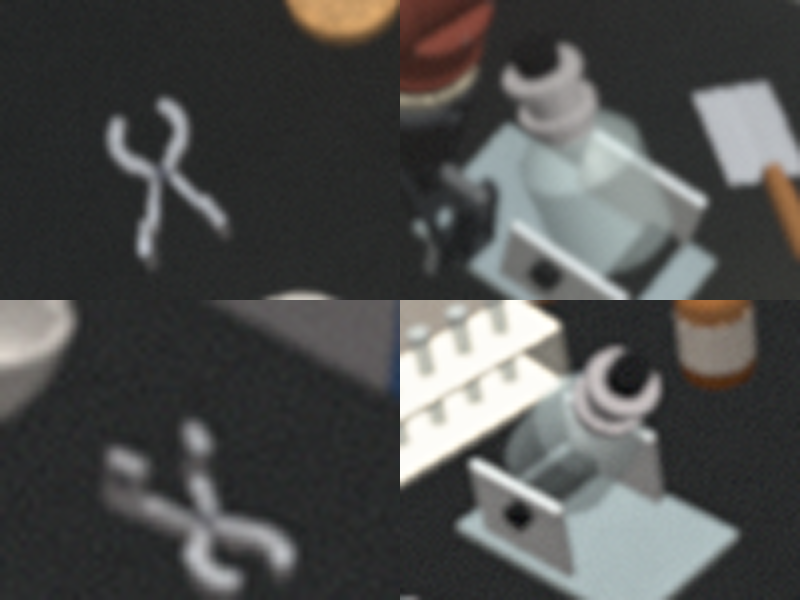

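```bash
python3 - <<'E'
from h import *
c=get_calibration("scene")
S=lambda x,y:(140+x/4,240+y/4)
for n,p,z in(("pin",(160,172),.006),("tipL",(117,122),.01),("tipR",(162,102),.01),("e1",(145,250),.02),("e2",(222,228),.02)):print(n,plane(c,*S(*p),z))
d=get_calibration("side")
G=lambda x,y:(300-0+x/4-0+0,155+y/4)
# neck: stopper scene crop (535,57), side crop (632,378)
s=(300+(535-400)/4,155+57/4); t=(130+(632-400)/4,175+(378-300)/4)
print("stopper",tri([(c,*s),(d,*t)]))
s=(300+(555-400)/4,155+100/4); t=(130+(607-400)/4,175+(400-300)/4)
print("groove",tri([(c,*s),(d,*t)]))
E
```

```text
pin [ 0.4876 -0.308   0.006 ]
tipL [ 0.4377 -0.3083  0.01  ]
tipR [ 0.4477 -0.275   0.01  ]
e1 [ 0.5308 -0.3511  0.02  ]
e2 [ 0.5549 -0.3026  0.02  ]
stopper (array([0.5937, 0.1874, 0.2012]), [np.float64(0.0019879530339013806), np.float64(0.001987953033901419)])
groove (array([0.6183, 0.1924, 0.1692]), [np.float64(0.0006043682464499619), np.float64(0.0006043682464498359)])
```

Call:
arm_command([
  [-0.04,-0.01,0,-7,1],
  [-0.08,-0.02,0,-14,1],
  [-0.12,-0.03,0,-21,1],
  [-0.16,-0.04,0,-28,1],
  [-0.2,-0.05,0,-35,1],
  [-0.24,-0.06,0,-42,1],
  [-0.28,-0.07,0,-49,1],
  [-0.32,-0.08,0,-56,1],
])

```text
time: 0.82
tcp_pos: [0.5469, -0.3104, 0.2046]
tcp_rot: [[-0.819, 0.574, -0.0], [0.574, 0.819, 0.0], [0.0, 0.0, -1.0]]
contact_force: [0.4, -1.3, -0.3]
width: 0.0854
```

Call:
arm_command([
  [0,0,0,-7,1],
  [0,0,0,-14,1],
  [0,0,0,-14,1],
  [0,0,0,-14,1],
  [0,0,0,-14,1],
  [0,0,0,-14,1],
  [0,0,0,-14,1],
  [0,0,0,-14,1],
])

```text
time: 1.48
tcp_pos: [0.548, -0.3084, 0.205]
tcp_rot: [[-0.931, 0.364, 0.0], [0.364, 0.931, -0.0], [-0.0, -0.0, -1.0]]
contact_force: [-0.5, -0.3, -0.2]
width: 0.0856
```

```bash
python3 - <<'E'
from h import *
o=get_obs();print(o["time"],o["tcp_pos"],o["joints"]);print(o["tcp_rot"])
import pickle
pickle.dump(get_calibration("wrist"),open("w1.pkl","wb"))
cv2.imwrite("pics/w1.png",get_image("wrist")[:,:,::-1])
cv2.imwrite("pics/s1.png",get_image("scene")[:,:,::-1])
cv2.imwrite("pics/d1.png",get_image("side")[:,:,::-1])
E
```

```text
1.4833 [ 0.548  -0.3084  0.205 ] [ -36.1459    3.5284   91.8801   -0.0027   84.5882 -104.7767]
[[-0.9313  0.3644  0.    ]
 [ 0.3644  0.9313 -0.0001]
 [-0.     -0.0001 -1.    ]]
```

View pics/w1.png

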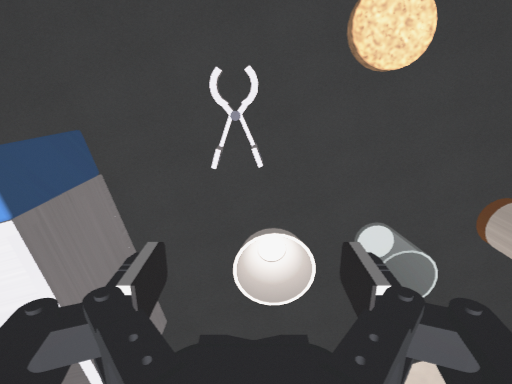

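```bash
cat > ringflat.py <<'E'
from h import *
import pickle,sys
c=pickle.load(open(sys.argv[1],"rb"));im=cv2.imread(sys.argv[2])
x0,y0,x1,y1=map(int,sys.argv[3:7])
m=np.zeros(im.shape[:2],np.uint8);m[y0:y1,x0:x1]=(im.min(2)[y0:y1,x0:x1]>130)
n,l,st,ce=cv2.connectedComponentsWithStats(m)
for i in range(1,n):
    if st[i,4]>15:print(st[i],ce[i])
E
python3 ringflat.py w1.pkl pics/w1.png 195 55 275 175
python3 - <<'E'
from h import *
import pickle
c=pickle.load(open("w1.pkl","rb"));print(c["position"]);print(c["orientation"])
crop=cv2.imread("pics/w1.png")[55:180,190:290]
cv2.imwrite("pics/w1c.png",cv2.resize(crop,(480,600),interpolation=cv2.INTER_CUBIC))
for n,u,v,z in(("pin",235.5,116,.012),("eL",215,158,.034),("eR",258,157,.034),("tl",217,69,.012),("tr",249,69,.012)):print(n,plane(c,u,v,z))
E
```

```text
[ 209   65   50   82 1156] [234.2197 102.2067]
[251 147  12  21 121] [256.7934 156.7438]
[211 148  10  21 121] [215.5785 158.3554]
[ 0.4789 -0.2813  0.3753]
[[ 0.3634  0.8895  0.2769]
 [ 0.9316 -0.3467 -0.1089]
 [-0.0008  0.2976 -0.9547]]
pin [ 0.493  -0.3096  0.012 ]
eL [ 0.5274 -0.348   0.034 ]
eR [ 0.5444 -0.3011  0.034 ]
tl [ 0.4374 -0.3094  0.012 ]
tr [ 0.4506 -0.2756  0.012 ]
```

View pics/w1c.png

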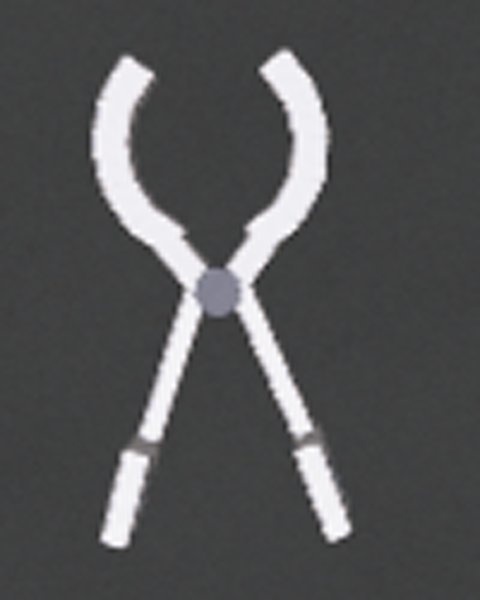

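```bash
python3 - <<'E'
from h import *
import pickle
c=pickle.load(open("w1.pkl","rb"))
P=lambda x,y,z:plane(c,190+x/4.8,55+y/4.8,z)
eL=plane(c,215.6,158.4,.034);eR=plane(c,256.8,156.7,.034);E=(eL+eR)/2
pin=P(218,292,.012);tL=P(138,66,.012);tR=P(273,60,.012);T=(tL+tR)/2
print(eL,eR,np.linalg.norm(eL-eR),E,pin,T,np.linalg.norm(tL-tR))
# arms outer edges
for d in(pin-E,T-pin,T-E):print(np.degrees(np.arctan2(d[1],d[0])),np.linalg.norm(d[:2]))
n=(eL-eR);print(np.degrees(np.arctan2(n[1],n[0]))+90)
E
```

```text
[ 0.5281 -0.3476  0.034 ] [ 0.5436 -0.3023  0.034 ] 0.04784200700507715 [ 0.5359 -0.3249  0.034 ] [ 0.4928 -0.3096  0.012 ] [ 0.4431 -0.2924  0.012 ] 0.03188629509844743
160.37514398136148 0.04570586442899663
160.90317660068865 0.05261563422281099
160.65771477600356 0.09832045996716397
-18.90339201535899
```

```bash
python3 - <<'E'
from h import *
import pickle
c=pickle.load(open("w1.pkl","rb"))
print(plane(c,274,268,.06),plane(c,410,272,.09))
E
```

```text
[ 0.6731 -0.3304  0.06  ] [ 0.7134 -0.1886  0.09  ]
```

Call:
arm_command([
  [0,-0.01,0.03,-1,1],
  [-0.002,-0.019,0.06,-2,1],
  [-0.004,-0.019,0.09,-2,1],
  [-0.004,-0.019,0.12,-2,1],
  [-0.004,-0.019,0.14,-2,1],
  [-0.004,-0.019,0.14,-2,1],
  [-0.004,-0.019,0.14,-2,1],
  [-0.004,-0.019,0.14,-2,1],
])

```text
time: 2.3
tcp_pos: [0.5457, -0.3287, 0.0669]
tcp_rot: [[-0.943, 0.332, 0.002], [0.332, 0.943, -0.002], [-0.003, -0.001, -1.0]]
contact_force: [0.8, 0.0, 0.9]
width: 0.0855
```

```bash
python3 - <<'E'
from h import *
o=get_obs();print(o["time"],o["tcp_pos"],o["joints"]);print(o["tcp_rot"])
import pickle
pickle.dump(get_calibration("wrist"),open("w2.pkl","wb"))
cv2.imwrite("pics/w2.png",get_image("wrist")[:,:,::-1])
E
```

```text
2.3 [ 0.5457 -0.3287  0.0669] [ -37.7532   11.282    97.1317   -0.0006   71.4308 -108.3854]
[[-0.9434  0.3316  0.0021]
 [ 0.3316  0.9434 -0.0017]
 [-0.0026 -0.0009 -1.    ]]
```

View pics/w2.png

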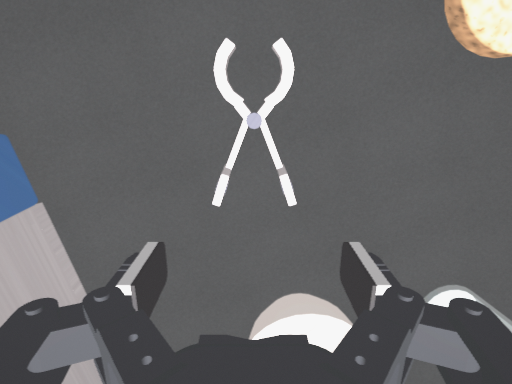

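```bash
python3 ringflat.py w2.pkl pics/w2.png 205 35 305 215; python3 - <<'E'
from h import *
import pickle
c=pickle.load(open("w2.pkl","rb"))
a=plane(c,221,189,.034);b=plane(c,287,188.5,.034);p=plane(c,254,120.5,.012);E=(a+b)/2
t=(plane(c,229,43,.012)+plane(c,279,43,.012))/2
print(a,b,E,p,t,np.linalg.norm((E-p)[:2]),[np.degrees(np.arctan2(*(q-r)[[1,0]])) for q,r in((p,E),(t,p))])
E
```

```text
[ 212   37   85  170 4002] [253.5695 113.8801]
[ 0.5282 -0.347   0.034 ] [ 0.5434 -0.3025  0.034 ] [ 0.5358 -0.3248  0.034 ] [ 0.4926 -0.3096  0.012 ] [ 0.4436 -0.2925  0.012 ] 0.045782876803529896 [np.float64(160.69640446674464), np.float64(160.74519305320652)]
```

Call:
arm_command([
  [0,0,0.02,0,1],
  [0,0,0.036,0,1],
  [0,0,0.036,0,0.9],
  [0,0,0.036,0,0.7],
  [0,0,0.036,0,0.5],
  [0,0,0.036,0,0.3],
  [0,0,0.036,0,0.1],
  [0,0,0.036,0,0.1],
], squeeze=40)

```text
time: 3.02
tcp_pos: [0.5452, -0.3284, 0.0302]
tcp_rot: [[-0.943, 0.332, 0.001], [0.332, 0.943, -0.001], [-0.002, -0.001, -1.0]]
contact_force: [0.5, 0.3, -0.2]
width: 0.0164
```

Call:
arm_command([
  [0,0,0,0,0.1],
  [0,0,0,0,0.1],
  [0,0,0,0,0.1],
  [0,0,0,0,0.1],
  [0,0,0,0,0.1],
  [0,0,0,0,0.1],
  [0,0,0,0,0.1],
  [0,0,0,0,0.1],
])

```text
time: 3.68
tcp_pos: [0.5446, -0.328, 0.029]
tcp_rot: [[-0.943, 0.332, -0.0], [0.332, 0.943, 0.0], [0.0, -0.0, -1.0]]
contact_force: [0.2, -0.1, 0.2]
width: 0.0085
```

```bash
python3 - <<'E'
from h import *
o=get_obs();print(o["time"],o["tcp_pos"],o["width"],o["contact_force"],o["moment"])
import pickle
pickle.dump(get_calibration("wrist"),open("w3.pkl","wb"))
cv2.imwrite("pics/w3.png",get_image("wrist")[:,:,::-1])
E
```

```text
3.6833 [ 0.5446 -0.328   0.029 ] 0.008548009388255473 [ 0.2272 -0.0515  0.1616] [ 0.0029  0.0094 -0.0292]
```

View pics/w3.png

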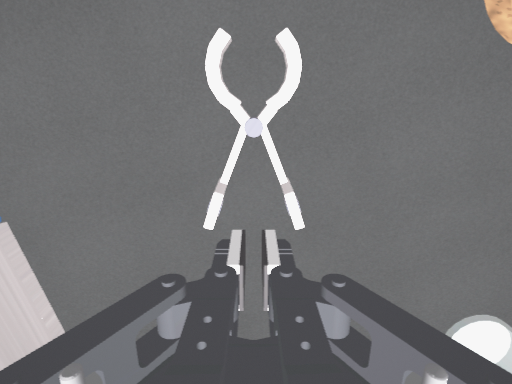

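```bash
python3 - <<'E'
from h import *
import pickle
c=pickle.load(open("w3.pkl","rb"));o=get_obs();R=o["tcp_rot"];t=o["tcp_pos"]
for dx in(-.011,.011):
  for dz in(-.03,-.02,-.01,0,.011):
    print(dx,dz,proj(c,t+R@np.array([dx,-.004,dz])),proj(c,t+R@np.array([dx,-.012,dz])))
E
```

```text
-0.011 -0.03 [245.7423 262.7993] [230.7367 262.779 ]
-0.011 -0.02 [246.173  253.3286] [232.0158 253.3097]
-0.011 -0.01 [246.5575 244.8717] [233.158 244.854]
-0.011 0 [246.903  237.2741] [234.1842 237.2574]
-0.011 0.011 [247.2446 229.761 ] [235.199  229.7454]
0.011 -0.03 [245.4719 224.8993] [229.8236 224.879 ]
0.011 -0.02 [245.9359 217.2763] [231.208  217.2575]
0.011 -0.01 [246.3482 210.5004] [232.4386 210.4827]
0.011 0 [246.7172 204.4378] [233.5396 204.4211]
0.011 0.011 [247.0807 198.4656] [234.6243 198.45  ]
```

```bash
python3 - <<'E'
from h import *
crop("pics/w3.png","pics/w3c.png",190,180,130,100,6)
E
```

```text
(no output)
```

View pics/w3c.png

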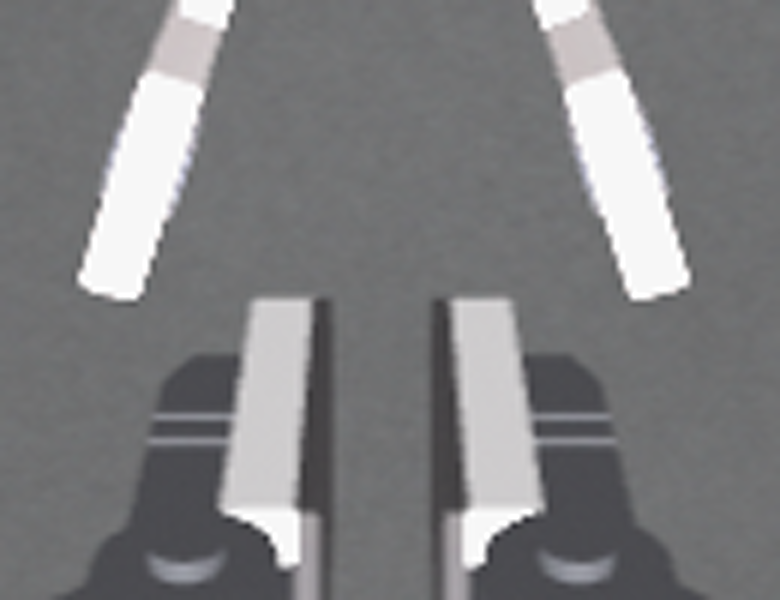

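```bash
python3 - <<'E'
from h import *
o=get_obs();R=o["tcp_rot"];t=o["tcp_pos"]
ims=[]
for n in("scene","side"):
    c=get_calibration(n);im=get_image(n)[:,:,::-1].copy();cv2.imwrite(f"pics/{n}3.png",im)
    pts=[proj(c,t+R@np.array([0,0,d])) for d in(.011,-.034)];print(n,pts)
    u,v=map(int,pts[0]);x0,y0=u-40,v-45
    g=cv2.resize(im[y0:y0+75,x0:x0+80],(400,375),interpolation=cv2.INTER_CUBIC)
    for p,col in zip(pts,((0,0,255),(0,255,0))):cv2.circle(g,(int((p[0]-x0)*5),int((p[1]-y0)*5)),3,col,-1)
    ims.append(g)
cv2.imwrite("pics/f3.png",np.hstack(ims))
E
```

```text
scene [array([186.0828, 300.6996]), array([183.6161, 295.4851])]
side [array([302.5337, 174.0706]), array([303.2005, 164.478 ])]
```

View pics/f3.png

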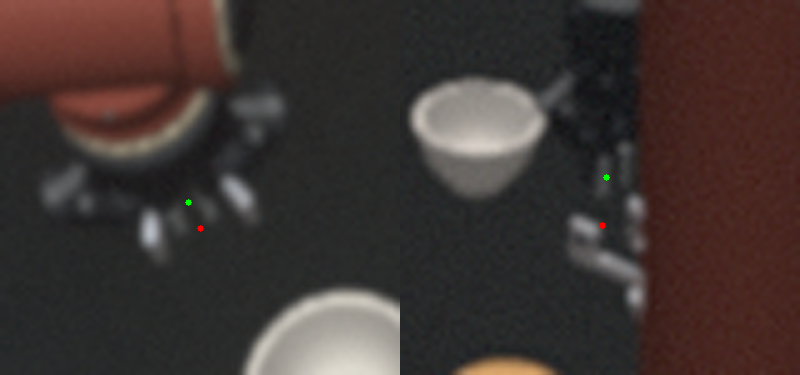

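```bash
python3 - <<'E'
from h import *
import pickle
w=pickle.load(open("w3.pkl","rb"));s=get_calibration("scene");d=get_calibration("side")
o=get_obs();R=o["tcp_rot"];t=o["tcp_pos"]
out=[]
for n in("scene","side"):
    c=get_calibration(n);im=cv2.imread(f"pics/{n}3.png")
    u,v=map(int,proj(c,t));x0,y0=u-20,v-22
    print(n,x0,y0)
    out.append(cv2.resize(im[y0:y0+40,x0:x0+40],(400,400),interpolation=cv2.INTER_CUBIC))
o_=np.hstack(out);o_=np.clip(o_.astype(float)*1.6,0,255).astype(np.uint8)
cv2.imwrite("pics/f3b.png",o_)
E
```

```text
scene 165 277
side 282 149
```

View pics/f3b.png

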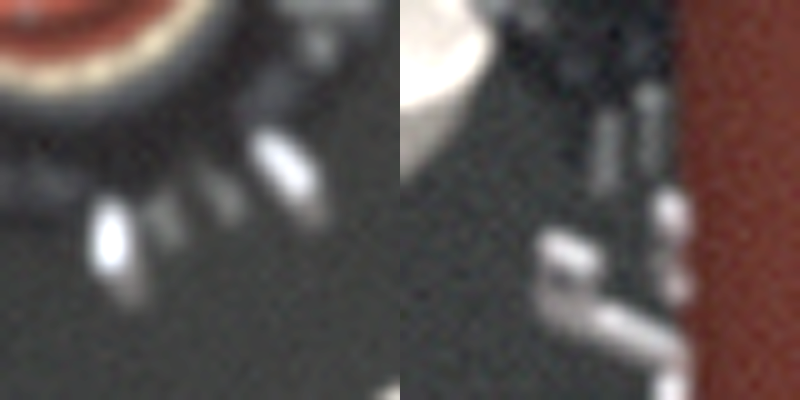

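```bash
python3 - <<'E'
from h import *
import pickle
w=pickle.load(open("w3.pkl","rb"));s=get_calibration("scene");d=get_calibration("side")
o=get_obs();R=o["tcp_rot"];t=o["tcp_pos"]
x,e=tri([(w,253.6,229.5),(d,304.9,166.8)]);print("front tip",R.T@(x-t),e)
# rear tip from scene: intersect with vertical symmetry plane (tool y=0)
for n,c,u,v in(("scene",s,185.8,300.6),("side",d,304.9,166.8),("wrist",w,253.6,229.5)):
    p,q=ray(c,u,v);n_=R[:,1]
    k=-((p-t)@n_)/(q@n_);print(n,R.T@(p+k*q-t))
# eyes check in scene & side
print(plane(s,165+11,277+23.5,.034),plane(s,165+28.5,277+16.5,.034),plane(d,282+16.5,149+25,.034))
E
```

```text
front tip [ 0.0093 -0.0006 -0.0295] [np.float64(0.001247840556523408), np.float64(0.0012478405565235571)]
scene [-0.0056  0.     -0.006 ]
side [ 0.012  -0.     -0.0306]
wrist [ 0.0654 -0.     -0.1514]
[ 0.531  -0.3492  0.034 ] [ 0.5482 -0.302   0.034 ] [ 0.5436 -0.3002  0.034 ]
```

Call:
arm_command([
  [0,0,0,0,1],
  [0,0,0,0,1],
  [0,0,0,0,1],
  [0,0,0,0,1],
  [0,0,0,0,1],
  [0,0,0,0,0.9],
  [0,0,0.012,0,0.85],
  [0,0,0.024,0,0.85],
], squeeze=40)

```text
time: 4.5
tcp_pos: [0.5453, -0.3285, 0.0051]
tcp_rot: [[-0.943, 0.332, 0.002], [0.332, 0.943, -0.001], [-0.002, -0.001, -1.0]]
contact_force: [-0.3, -0.6, -1.0]
width: 0.0726
```

```bash
python3 - <<'E'
from h import *
o=get_obs();print(o["time"],o["tcp_pos"],o["width"],o["contact_force"],o["moment"])
import pickle
w=get_calibration("wrist");pickle.dump(w,open("w4.pkl","wb"))
cv2.imwrite("pics/w4.png",get_image("wrist")[:,:,::-1])
R=o["tcp_rot"];t=o["tcp_pos"]
for dz in(-.05,-.04,-.03,-.02,-.01,0,.01):print(dz,proj(w,t+R@np.array([.011,o["width"]/2,dz])),proj(w,t+R@np.array([.011,-o["width"]/2,dz])))
E
```

```text
4.5 [ 0.5453 -0.3285  0.0051] 0.07260513691563368 [-0.3149 -0.6017 -0.9678] [-0.0177  0.0301  0.0257]
-0.05 [334.37   243.4361] [172.0701 243.2139]
-0.04 [328.9684 233.5589] [177.4877 233.3534]
-0.03 [324.242  224.9164] [182.2283 224.7254]
-0.02 [320.0717 217.2907] [186.4112 217.1122]
-0.01 [316.3648 210.5123] [190.1295 210.3449]
0 [313.048  204.4474] [193.4564 204.2898]
0.01 [310.063 198.989] [196.4506 198.8401]
```

View pics/w4.png

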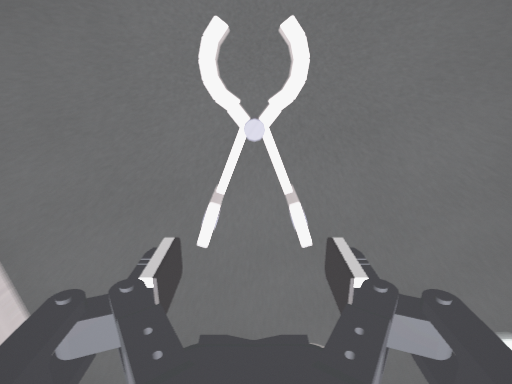

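Call:
arm_command([
  [0,0,0.008,0,0.85],
  [0,0,0.017,0,0.85],
  [0,0,0.017,0,0.85],
  [0,0,0.017,0,0.7],
  [0,0,0.017,0,0.6],
  [0,0,0.017,0,0.5],
  [0,0,0.017,0,0.4],
  [0,0,0.017,0,0.35],
], squeeze=40)

```text
time: 5.22
tcp_pos: [0.5465, -0.3297, -0.0085]
tcp_rot: [[-0.943, 0.332, 0.003], [0.332, 0.943, -0.003], [-0.004, -0.002, -1.0]]
contact_force: [-2.7, 0.4, 9.9]
width: 0.0298
```

```bash
cat > snap.py <<'E'
from h import *
import pickle,sys
k=sys.argv[1]
o=get_obs();print(o["time"],o["tcp_pos"],o["width"],o["contact_force"],o["moment"])
w=get_calibration("wrist");pickle.dump((w,o),open(f"w{k}.pkl","wb"))
for n in sys.argv[2:]:
    cv2.imwrite(f"pics/{n}{k}.png",get_image(n)[:,:,::-1])
E
python3 snap.py 5 wrist
```

```text
5.2167 [ 0.5465 -0.3297 -0.0085] 0.029781660850920863 [-2.657   0.3842  9.8843] [ 0.1125  0.4314 -0.0249]
```

View pics/wrist5.png

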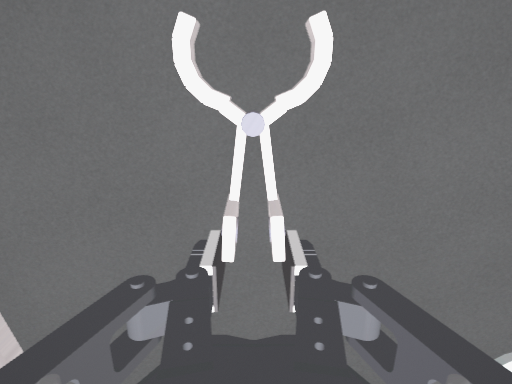

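Call:
arm_command([
  [0,0,0,0,0.2],
  [0,0,0,0,0.2],
  [0,0,0,0,0.2],
  [0,0,0,0,0.2],
  [0,0,-0.002,0,0.2],
  [0,0,-0.004,0,0.2],
  [0,0,-0.004,0,0.2],
  [0,0,-0.004,0,0.2],
], squeeze=40)

```text
time: 5.93
tcp_pos: [0.5448, -0.328, -0.0078]
tcp_rot: [[-0.943, 0.332, 0.0], [0.332, 0.943, -0.0], [-0.0, -0.0, -1.0]]
contact_force: [0.1, 0.6, 2.9]
width: 0.0188
```

```bash
python3 snap.py 6 wrist side
```

```text
5.9333 [ 0.5448 -0.328  -0.0078] 0.01881116279393503 [0.0804 0.6124 2.9334] [-0.0347  0.0068 -0.0287]
```

View pics/wrist6.png

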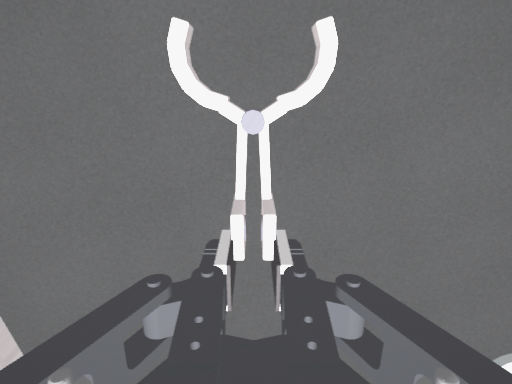

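Call:
arm_command([
  [0,0,-0.01,0,0.2],
  [0,0,-0.02,0,0.2],
  [0,0,-0.035,0,0.2],
  [0,0,-0.05,0,0.2],
  [0,0,-0.07,0,0.2],
  [0,0,-0.08,0,0.2],
  [0,0,-0.08,0,0.2],
  [0,0,-0.08,0,0.2],
], squeeze=40)

```text
time: 6.7
tcp_pos: [0.5453, -0.3285, 0.0736]
tcp_rot: [[-0.943, 0.332, 0.002], [0.332, 0.943, -0.002], [-0.003, -0.001, -1.0]]
contact_force: [-0.6, 0.4, -1.6]
width: 0.0186
```

```bash
python3 snap.py 7 wrist side scene; python3 -c "
from h import *
a=cv2.imread('pics/side7.png')[120:210,250:370];b=cv2.imread('pics/scene7.png')[230:320,120:240]
cv2.imwrite('pics/m7.png',np.hstack([cv2.resize(i,(390,292),interpolation=cv2.INTER_CUBIC) for i in(a,b)]))"
```

```text
6.7 [ 0.5453 -0.3285  0.0736] 0.01861209702636336 [-0.6338  0.3765 -1.6067] [-0.0593 -0.0356 -0.0401]
```

View pics/wrist7.png

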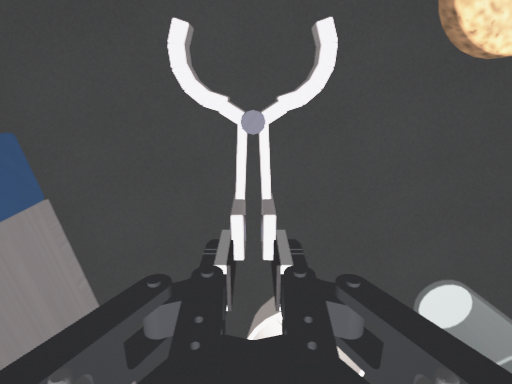

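View pics/m7.png

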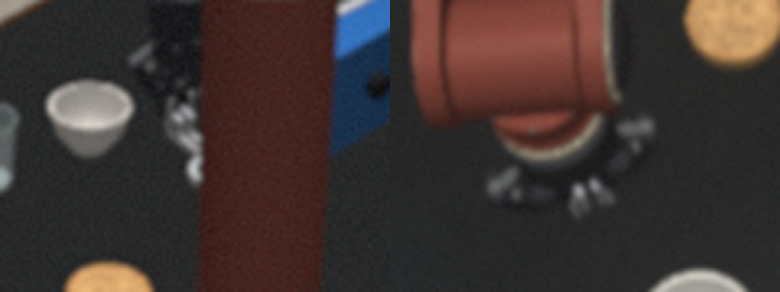

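Call:
arm_command([
  [0,0,0.01,0,0.2],
  [0,0,0.02,0,0.2],
  [0,0,0.021,0,0.22],
  [0,0,0.021,0,0.24],
  [0,0,0.021,0,0.26],
  [0,0,0.021,0,0.28],
  [0,0,0.021,0,0.28],
  [0,0,0.021,0,0.28],
], squeeze=20)

```text
time: 7.52
tcp_pos: [0.5449, -0.3283, 0.0516]
tcp_rot: [[-0.943, 0.332, 0.001], [0.332, 0.943, -0.001], [-0.001, -0.0, -1.0]]
contact_force: [-0.1, 0.3, -0.8]
width: 0.0238
```

```bash
python3 snap.py 8 wrist
```

```text
7.5167 [ 0.5449 -0.3283  0.0516] 0.023795800989614514 [-0.0618  0.3159 -0.7749] [0.0238 0.0035 0.0458]
```

View pics/wrist8.png

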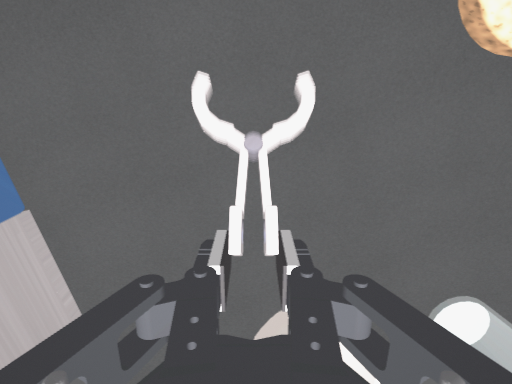

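```bash
cat > pitch.py <<'E'
from h import *
import pickle,sys
from scipy.optimize import least_squares
def tp(w,o,u,v,axis,val):  # ray in tool frame hits axis=val
    R=o["tcp_rot"];p,d=ray(w,u,v);p=R.T@(p-o["tcp_pos"]);d=R.T@d
    return p+d*(val-p[axis])/d[axis]
w,o=pickle.load(open("w7.pkl","rb"))
pin=tp(w,o,253,121,2,-.0198);
tl=tp(w,o,183,18,2,-.0198);tr=tp(w,o,324,17,2,-.0198)
eL=tp(w,o,238.5,258,2,-.0418)
if __name__=="__main__":
    print("flat pin",pin,"tips",tl,tr,"eye rear top",eL)
    w,o=pickle.load(open(sys.argv[1],"rb"));a=list(map(float,sys.argv[2:]))  # pin v, tips v, eye front top v?, 
    R=o["tcp_rot"];t=o["tcp_pos"]
    tips=(tl+tr)/2;tips[1]=0;pin[1]=0
    er=np.array([eL[0],0,-.0418])
    def mod(p):
        th,ox,oz=p
        c,s=np.cos(th),np.sin(th);piv=np.array([0.0,0,-.03])
        out=[]
        for q in(pin,tips,er):
            r=q-piv; r=np.array([c*r[0]-s*r[2],0,s*r[0]+c*r[2]])+piv+[ox,0,oz]
            out.append(proj(w,t+R@r)[1])
        return np.array(out)
    f=least_squares(lambda p:np.r_[mod(p)-a[:3]],[.4,0,0],x_scale=[.1,.01,.01])
    print("pitch deg",np.degrees(f.x[0]),"shift",f.x[1:],"res",f.fun)
E
python3 pitch.py w8.pkl 143 75 253
python3 -c "
from h import *
crop('pics/wrist7.png','pics/c7.png',160,0,190,270,2);crop('pics/wrist8.png','pics/c8.png',160,0,190,270,2)
cv2.imwrite('pics/c78.png',np.hstack([cv2.imread('pics/c7.png'),cv2.imread('pics/c8.png')]))"
```

```text
flat pin [ 0.0621 -0.0002 -0.0198] tips [ 0.1073 -0.0316 -0.0198] [ 0.1077  0.0315 -0.0198] eye rear top [-0.0012 -0.0072 -0.0418]
pitch deg 32.343347980583914 shift [ 0.0009 -0.0093] res [ 0.  0. -0.]
```

View pics/c78.png

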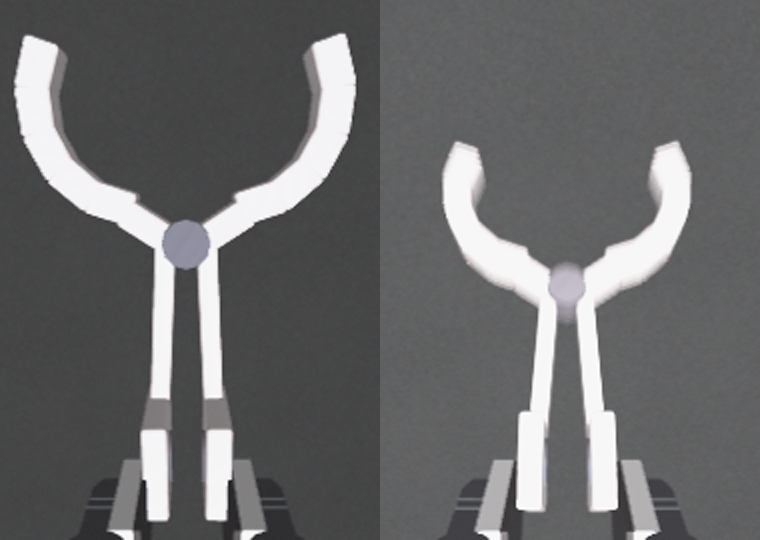

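Call:
arm_command([
  [0,0,0,0,0.28],
  [0,0,0,0,0.28],
  [0,0,0,0,0.28],
  [0,0,0,0,0.28],
  [0,0,0,0,0.28],
  [0,0,0,0,0.28],
  [0,0,0,0,0.28],
  [0,0,0,0,0.28],
], squeeze=20)

```text
time: 8.23
tcp_pos: [0.5447, -0.328, 0.0511]
tcp_rot: [[-0.943, 0.332, 0.0], [0.332, 0.943, -0.0], [-0.0, -0.0, -1.0]]
contact_force: [0.5, -0.1, -1.4]
width: 0.0241
```

```bash
python3 snap.py 9 wrist
```

```text
8.2333 [ 0.5447 -0.328   0.0511] 0.024058923917208753 [ 0.5494 -0.1373 -1.4464] [-0.0665 -0.0207 -0.0025]
```

View pics/wrist9.png

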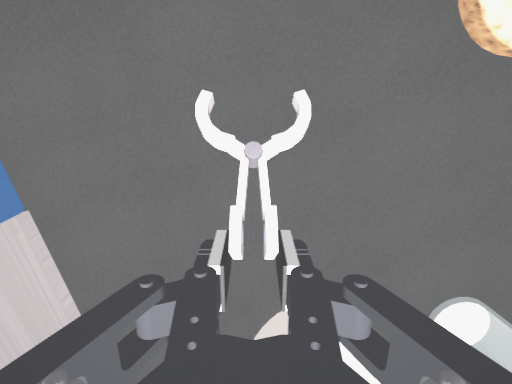

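```bash
python3 pitch.py w9.pkl 151 95 257
python3 -c "
from h import *
crop('pics/wrist9.png','pics/c9.png',180,70,150,200,3)"
```

```text
flat pin [ 0.0621 -0.0002 -0.0198] tips [ 0.1073 -0.0316 -0.0198] [ 0.1077  0.0315 -0.0198] eye rear top [-0.0012 -0.0072 -0.0418]
pitch deg 59.29138703647584 shift [ 0.0282 -0.0707] res [-0. -0. -0.]
```

View pics/c9.png

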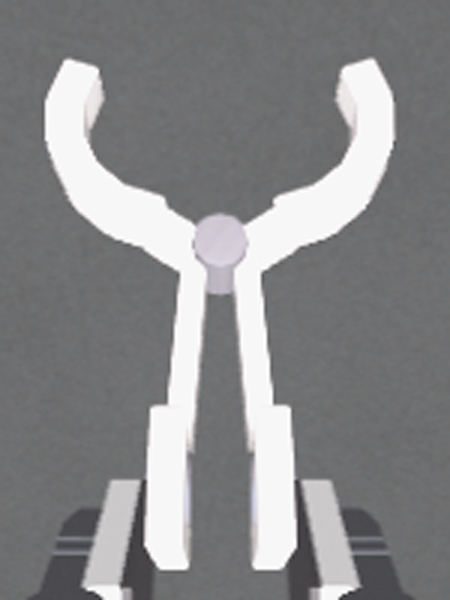

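```bash
cat > pitch2.py <<'E'
from pitch import *
fn=sys.argv[1];pv,tv,ef,er_=map(float,sys.argv[2:6])
w,o=pickle.load(open(fn,"rb"));R=o["tcp_rot"];t=o["tcp_pos"]
tips=(tl+tr)/2;tips[1]=0;pin[1]=0
P=[pin,tips,np.array([.0228,0,-.0418]),np.array([-.0012,0,-.0418])]
def loc(p,q):
    th,ox,oz=p;c,s=np.cos(th),np.sin(th);piv=np.array([0.004,0,-.03]);r=q-piv
    return np.array([c*r[0]-s*r[2],0,s*r[0]+c*r[2]])+piv+[ox,0,oz]
def res(p):
    return np.r_[[(proj(w,t+R@loc(p,q))[1]-a)/1.5 for q,a in zip(P,(pv,tv,ef,er_))],p[1]/.005,p[2]/.005]
f=least_squares(res,[.5,0,0],x_scale=[.1,.01,.01])
print("pitch",np.degrees(f.x[0]),"shift mm",f.x[1:]*1000,"res",f.fun)
J=f.jac;print("sd deg",np.degrees(np.sqrt(np.linalg.inv(J.T@J)[0,0])))
cen=np.array([.0966,0,-.0138])  # ring centre flat, tool frame
print("ring centre tool",loc(f.x,cen),"tip underside height",[ (t+R@loc(f.x,np.array([x,0,-.0078])))[2] for x in(.107,.115)])
E
python3 pitch2.py w9.pkl 151 95 205 258;python3 pitch2.py w7.pkl 121 17.5 215 258
```

```text
pitch 38.34321066804576 shift mm [-3.0577 -6.7686] res [ 2.3352 -1.481   0.5235 -1.3694 -0.6115 -1.3537]
sd deg 1.5186807669415712
ring centre tool [0.0635 0.     0.0334] tip underside height [np.float64(0.006507808535267459), np.float64(0.0015441357262513875)]
pitch -2.668514682005896 shift mm [-0.8528  1.7466] res [ 0.7216 -0.3266 -0.5942  0.2618 -0.1706  0.3493]
sd deg 2.344107699440065
ring centre tool [ 0.0964  0.     -0.0164] tip underside height [np.float64(0.08416588137524093), np.float64(0.08451790189438617)]
```

Call:
arm_command([
  [0,0,0.002,0,0.28],
  [0,0,0.004,0,0.28],
  [0,0,0.004,0,0.28],
  [0,0,0.004,0,0.25],
  [0,0,0.004,0,0.22],
  [0,0,0.004,0,0.18],
  [0,0,0.004,0,0.18],
  [0,0,0.004,0,0.18],
], squeeze=60)

```text
time: 8.95
tcp_pos: [0.5445, -0.3279, 0.0469]
tcp_rot: [[-0.943, 0.332, -0.0], [0.332, 0.943, 0.0], [0.0, 0.0, -1.0]]
contact_force: [0.9, 0.1, 0.1]
width: 0.0165
```

```bash
python3 snap.py 10 wrist
python3 -c "
from h import *
crop('pics/wrist10.png','pics/c10.png',170,70,170,200,3)"
```

```text
8.95 [ 0.5445 -0.3279  0.0469] 0.016547226830683815 [0.9055 0.1323 0.1437] [ 0.0151 -0.0423 -0.0372]
```

View pics/c10.png

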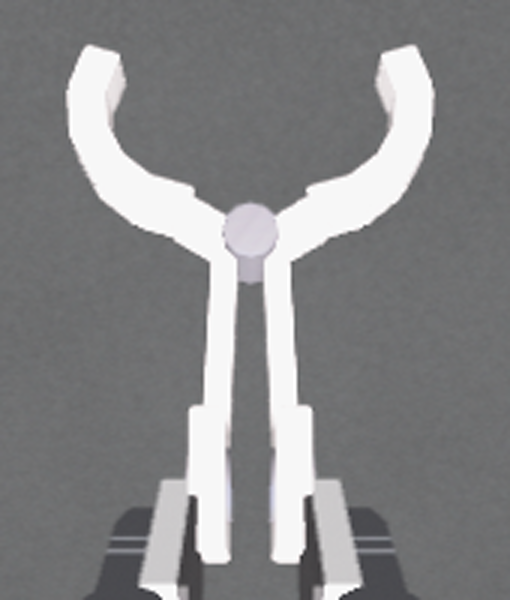

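```bash
python3 pitch2.py w10.pkl 147 86.7 205.7 257
```

```text
pitch 34.10963837839389 shift mm [-3.4079 -4.2152] res [ 2.025  -1.1847 -0.0698 -0.7774 -0.6816 -0.843 ]
sd deg 1.6116512577574462
ring centre tool [0.0682 0.     0.0311] tip underside height [np.float64(0.005008302869822616), np.float64(0.0005248915346475827)]
```

Call:
arm_command([
  [0,0,-0.02,0,0.18],
  [0,0,-0.05,0,0.18],
  [0,0,-0.09,0,0.18],
  [0,0,-0.13,0,0.18],
  [0,0,-0.17,0,0.18],
  [0,0,-0.2,0,0.18],
  [0,0,-0.23,0,0.18],
  [0,0,-0.25,0,0.18],
], squeeze=60)

```text
time: 9.67
tcp_pos: [0.5449, -0.3282, 0.3005]
tcp_rot: [[-0.943, 0.332, 0.003], [0.332, 0.943, -0.002], [-0.003, -0.001, -1.0]]
contact_force: [0.6, -1.2, -0.5]
width: 0.0169
```

```bash
python3 snap.py 11 wrist
python3 -c "
from h import *
crop('pics/wrist11.png','pics/c11.png',170,70,170,200,3)"
```

```text
9.6667 [ 0.5449 -0.3282  0.3005] 0.016927175870464835 [ 0.6476 -1.1627 -0.538 ] [-0.0141 -0.0906 -0.0012]
```

View pics/c11.png

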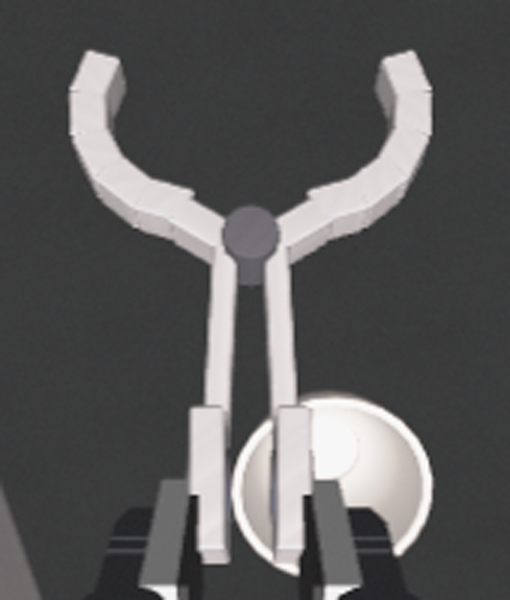

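Call:
arm_command([
  [0,0.035,-0.005,-4.5,0.18],
  [0,0.07,-0.01,-9,0.18],
  [0,0.105,-0.015,-13.5,0.18],
  [0,0.14,-0.02,-18,0.18],
  [0,0.175,-0.025,-22.5,0.18],
  [0,0.21,-0.03,-27,0.18],
  [0,0.245,-0.03,-31.5,0.18],
  [0,0.28,-0.03,-36,0.18],
], squeeze=60)

```text
time: 10.38
tcp_pos: [0.6374, -0.0621, 0.3254]
tcp_rot: [[-0.957, -0.29, -0.002], [-0.29, 0.957, 0.0], [0.002, 0.001, -1.0]]
contact_force: [-0.5, 0.1, -1.1]
width: 0.017
```

```bash
python3 snap.py 12 scene; python3 -c "
from h import *
o=get_obs();print(o['joints']);print(o['tcp_rot'])"
```

```text
10.3833 [ 0.6374 -0.0621  0.3254] 0.016988381495002407 [-0.4611  0.1313 -1.0512] [-0.0096 -0.0461 -0.0001]
[ -11.7915    2.8061   81.3598    0.309    95.965  -119.1085]
[[-0.9545 -0.2982 -0.0011]
 [-0.2982  0.9545  0.0057]
 [-0.0006  0.0058 -1.    ]]
```

Call:
arm_command([
  [-0.026,0.032,0,0,0.18],
  [-0.052,0.064,0,0,0.18],
  [-0.078,0.096,0,0,0.18],
  [-0.104,0.128,0,0,0.18],
  [-0.13,0.16,0,0,0.18],
  [-0.156,0.192,0,0,0.18],
  [-0.182,0.224,0,0,0.18],
  [-0.2,0.25,0,0,0.18],
], squeeze=60)

```text
time: 11.1
tcp_pos: [0.7577, 0.2357, 0.3238]
tcp_rot: [[-0.958, -0.287, -0.003], [-0.287, 0.958, -0.0], [0.003, 0.001, -1.0]]
contact_force: [0.4, -0.4, -1.4]
width: 0.0168
```

Call:
arm_command([
  [0,0,0,0,0.18],
  [0,0,0,0,0.18],
  [0,0,0,0,0.18],
  [0,0,0,0,0.18],
  [0,0,0,0,0.18],
  [0,0,0,0,0.18],
  [0,0,0,0,0.18],
  [0,0,0,0,0.18],
], squeeze=60)

```text
time: 11.77
tcp_pos: [0.7576, 0.2322, 0.3275]
tcp_rot: [[-0.958, -0.285, 0.0], [-0.285, 0.958, 0.0], [-0.0, -0.0, -1.0]]
contact_force: [-0.0, 0.5, -1.1]
width: 0.0171
```

```bash
python3 snap.py 13 wrist scene side; python3 -c "
from h import *
o=get_obs();print(o['joints']);print(o['tcp_rot'])"
```

```text
11.7667 [0.7576 0.2322 0.3275] 0.01713434342700284 [-0.0418  0.4925 -1.116 ] [ 0.0279 -0.0582 -0.0267]
[ 11.7048  23.7343  56.9176   0.      99.3379 -94.9104]
[[-0.9582 -0.2859  0.0002]
 [-0.2859  0.9582  0.    ]
 [-0.0002 -0.     -1.    ]]
```

View pics/wrist13.png

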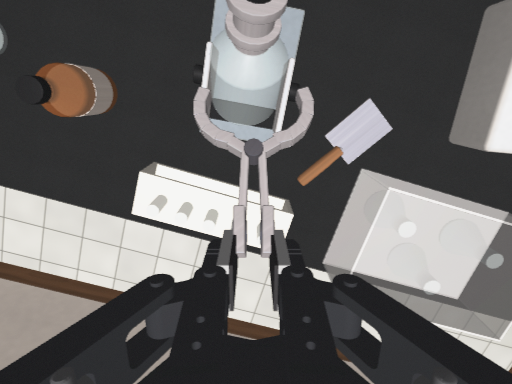

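View pics/scene13.png

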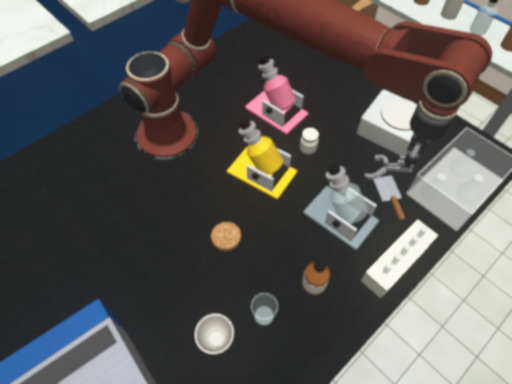

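View pics/side13.png

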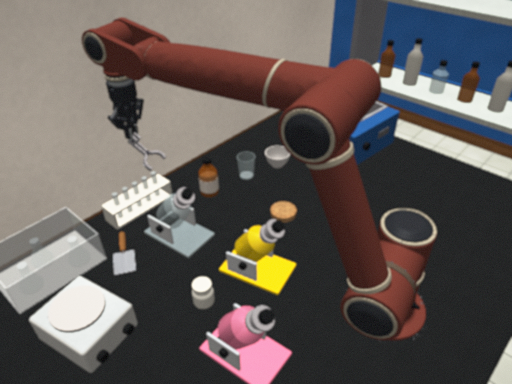

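Call:
arm_command([
  [0.02,0,0,0,0.18],
  [0.04,0,0,0,0.18],
  [0.04,0,0,0,0.18],
  [0.04,0,0,0,0.18],
  [0.04,0,0,0,0.18],
  [0.04,0,0,0,0.18],
  [0.04,0,0,0,0.18],
  [0.04,0,0,0,0.18],
], squeeze=60)

```text
time: 12.58
tcp_pos: [0.7197, 0.2216, 0.3268]
tcp_rot: [[-0.958, -0.286, -0.0], [-0.286, 0.958, -0.0], [0.0, -0.0, -1.0]]
contact_force: [0.2, 1.2, -1.6]
width: 0.0169
```

```bash
python3 snap.py 14 wrist; python3 -c "
from h import *
crop('pics/wrist14.png','pics/c14.png',170,0,180,150,4)"
```

```text
12.5833 [0.7197 0.2216 0.3268] 0.016875683514552556 [ 0.2352  1.1707 -1.5854] [ 0.0188 -0.037   0.0005]
```

View pics/c14.png

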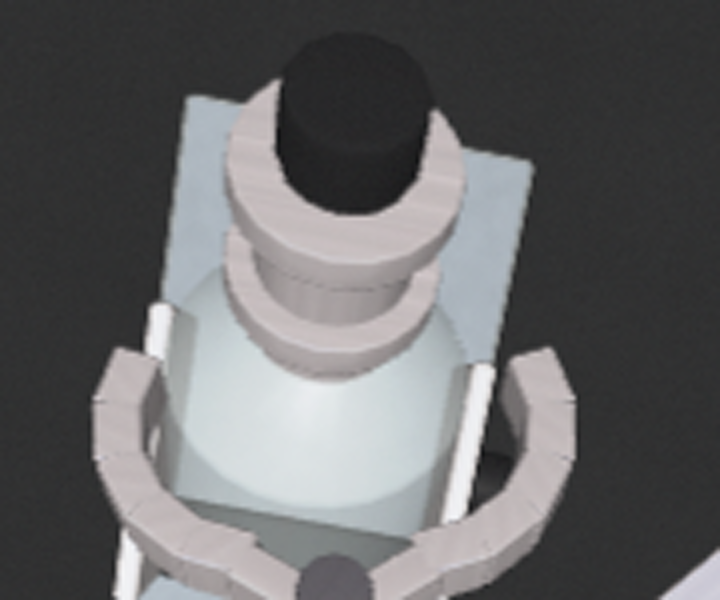

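```bash
cat > neck.py <<'E'
from h import *
import pickle
from scipy.optimize import least_squares
w,o=pickle.load(open("w14.pkl","rb"))
px=lambda x,y:np.array([170+x/4,y/4])
obs=[(.041,px(355,95)),(.021,px(346.5,175)),(-.011,px(333,265))]
def n(psi):return np.array([np.sin(.6109)*np.cos(psi),np.sin(.6109)*np.sin(psi),np.cos(.6109)])
def res(p):
    g=np.array([p[0],p[1],.178]);return np.r_[*[proj(w,g+s*n(p[2]))-q for s,q in obs]]
f=least_squares(res,[.62,.19,3.4],x_scale=[.01,.01,.1]);print(f.x[:2],np.degrees(f.x[2]),f.fun)
for z in(.004,.01):
    a,b,c,d=[plane(w,*px(*q),z) for q in((188,97),(165,300),(532,160),(497,360))]
    for p,q in((b,a),(d,c),(a,c)):v=q-p;print(np.degrees(np.arctan2(v[1],v[0])),np.linalg.norm(v),end=" | ")
    print()
a,b=plane(w,*px(160,305),.1),plane(w,*px(125,570),.1);v=a-b;print(np.degrees(np.arctan2(v[1],v[0])))
a,b=plane(w,*px(483,370),.1),plane(w,*px(455,520),.1);v=a-b;print(np.degrees(np.arctan2(v[1],v[0])))
R=o["tcp_rot"];print("tool yaw",np.degrees(np.arctan2(R[1,0],R[0,0])))
E
python3 neck.py
```

```text
[0.6152 0.1903] 187.79125294749377 [ 0.037   0.9661 -0.1509 -1.2126  0.1235  0.1789]
-172.54335911037955 0.07109073202435431 | -171.46475803505695 0.07182113895616356 | 97.32710248389171 0.1297061976942072 | 
-172.54335911037955 0.07022568707867975 | -171.46475803505692 0.07094720628621518 | 97.32710248389168 0.1281279091108287 | 
-173.71846444664868
-172.3216100331475
tool yaw -163.37006310079633
```

```bash
python3 - <<'E'
from h import *
crop('pics/wrist14.png','pics/c14b.png',170,70,170,200,3)
E
sed -i 's/^P=\[pin/PZ=float(sys.argv[6]) if len(sys.argv)>6 else 0\nw7,o7=pickle.load(open("w7.pkl","rb"));pin=tp(w7,o7,253,121,2,-.0198-PZ);pin[1]=0\nP=[pin/' pitch2.py
for z in 0 .003 .006; do python3 pitch2.py w11.pkl 147.3 87.5 205.7 257 $z;done
```

```text
pitch 34.45887025099144 shift mm [-3.4198 -4.2972] res [ 2.0938 -1.229  -0.0646 -0.8045 -0.684  -0.8594]
sd deg 1.6043027712404967
ring centre tool [0.0678 0.     0.0315] tip underside height [np.float64(0.25799635731786463), np.float64(0.2534495828170232)]
pitch 34.83256115732547 shift mm [-3.601  -4.4196] res [ 0.8881 -0.5389  0.1645 -0.6006 -0.7202 -0.8839]
sd deg 1.6066198583584217
ring centre tool [0.0672 0.     0.0318] tip underside height [np.float64(0.2576505322761375), np.float64(0.2530609240773089)]
pitch 34.813517645070284 shift mm [-4.1945 -3.5901] res [-0.3293  0.1045  0.5237 -0.4517 -0.8389 -0.718 ]
sd deg 1.6101345086908692
ring centre tool [0.0666 0.     0.0326] tip underside height [np.float64(0.25684664223889925), np.float64(0.2522592121652651)]
```

View pics/c14b.png

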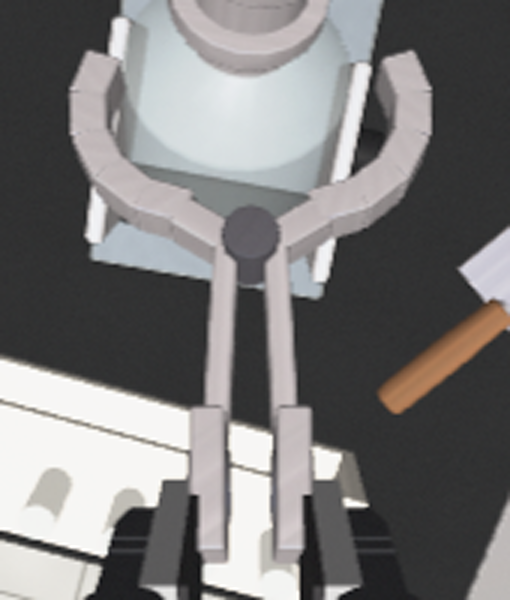

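Call:
arm_command([
  [-0.022,-0.021,0,3,0.18],
  [-0.022,-0.021,0.01,6,0.18],
  [-0.022,-0.021,0.025,9,0.18],
  [-0.022,-0.021,0.045,9,0.18],
  [-0.022,-0.021,0.06,9,0.18],
  [-0.022,-0.021,0.071,9,0.18],
  [-0.022,-0.021,0.071,9,0.18],
  [-0.022,-0.021,0.071,9,0.18],
], squeeze=60)

```text
time: 13.3
tcp_pos: [0.746, 0.2077, 0.255]
tcp_rot: [[-0.991, -0.133, -0.002], [-0.133, 0.991, -0.0], [0.002, -0.0, -1.0]]
contact_force: [0.3, 0.9, -0.9]
width: 0.0171
```

```bash
python3 snap.py 15 wrist side; python3 -c "
from h import *
o=get_obs();R=o['tcp_rot'];print(np.degrees(np.arctan2(R[1,0],R[0,0])))
im=cv2.imread('pics/side15.png')[100:250,80:260];b=cv2.imread('pics/wrist15.png')
cv2.imwrite('pics/m15.png',np.hstack([cv2.resize(im,(400,334),interpolation=cv2.INTER_CUBIC),cv2.resize(b[:250],(400,334))[:, :]]))
crop('pics/wrist15.png','pics/c15.png',160,0,190,150,4)"
```

```text
13.3 [0.746  0.2077 0.255 ] 0.01711160090021497 [ 0.3064  0.8827 -0.8591] [ 0.0531 -0.0186  0.0228]
-172.35758068475974
```

View pics/m15.png

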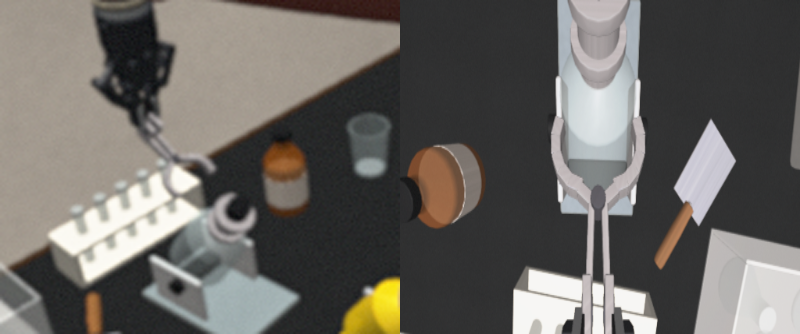

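View pics/c15.png

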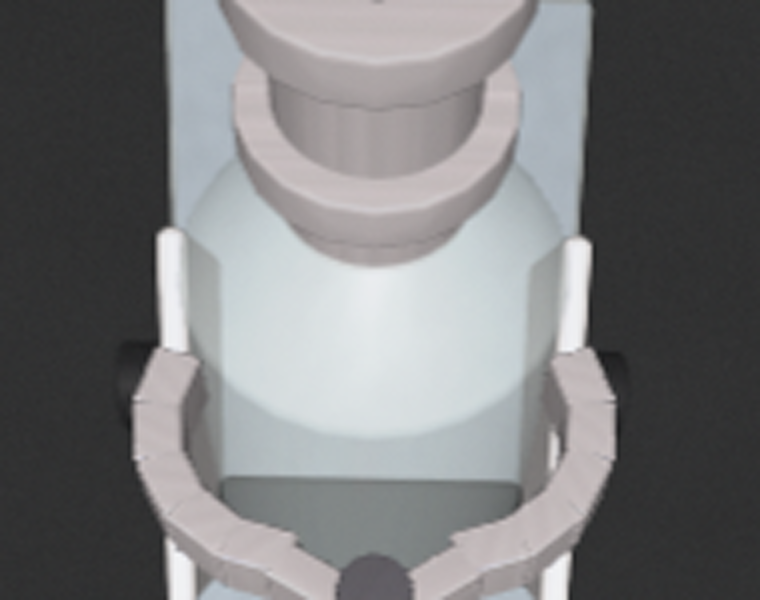

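```bash
python3 - <<'E'
from h import *
import pickle
w,o=pickle.load(open("w15.pkl","rb"))
ps=np.radians(187.6);a=np.radians(35)
n=np.array([np.sin(a)*np.cos(ps),np.sin(a)*np.sin(ps),np.cos(a)]);g=np.array([.6152,.1903,.178])
y=np.array([-np.sin(ps),np.cos(ps),0]);x=np.cross(y,n)
q=lambda s,t:(proj(w,g+s*n+.028*(np.cos(t)*x+np.sin(t)*y))-[160,0])*4
for s in(-.021,-.011,.011,.021):print(s,[np.round(q(s,t)) for t in(np.pi/2,np.pi,0,-np.pi/2)])
print(x)
E
```

```text
-0.021 [array([239., 145.]), array([378., 260.]), array([379.,  37.]), array([518., 145.])]
-0.011 [array([233., 103.]), array([379., 223.]), array([379.,  -7.]), array([524., 104.])]
0.011 [array([219.,  -0.]), array([379., 127.]), array([ 380., -117.]), array([540.,   0.])]
0.021 [array([212., -55.]), array([380.,  76.]), array([ 380., -174.]), array([548., -54.])]
[-0.812  -0.1083 -0.5736]
```

```bash
python3 - <<'E'
from h import *
crop('pics/wrist15.png','pics/z15.png',205,0,100,75,8)
crop('pics/wrist14.png','pics/z14.png',215,0,80,100,6)
E
```

```text
(no output)
```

View pics/z15.png

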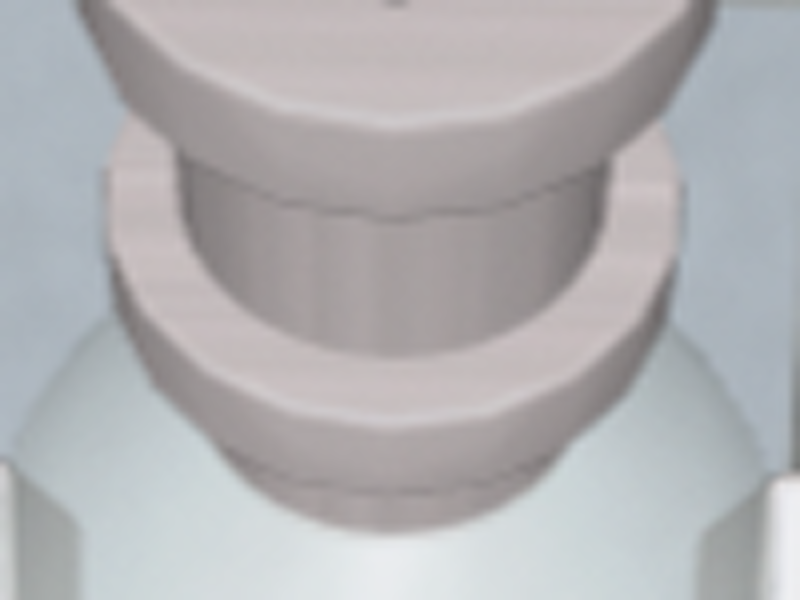

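View pics/z14.png

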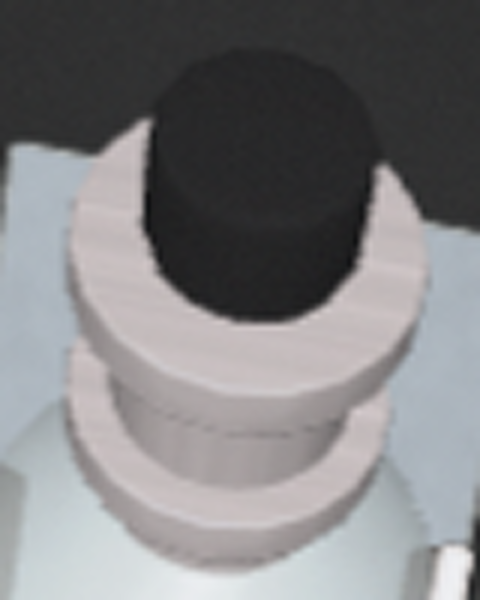

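```bash
cat > neck2.py <<'E'
from h import *
import pickle
from scipy.optimize import least_squares
w14=pickle.load(open("w14.pkl","rb"))[0];w15=pickle.load(open("w15.pkl","rb"))[0]
T=np.linspace(0,2*np.pi,181)
def rim(w,g,psi,a,s,r):
    n=np.array([np.sin(a)*np.cos(psi),np.sin(a)*np.sin(psi),np.cos(a)]);y=np.array([-np.sin(psi),np.cos(psi),0]);x=np.cross(y,n)
    X=g+s*n+r*(np.cos(T)[:,None]*x+np.sin(T)[:,None]*y)
    q=(w["K"]@(w["orientation"].T@(X-w["position"]).T));return (q[:2]/q[2]).T
# (cam,s,r,which,val)
O=[(w15,.021,.028,'B',127/8),(w15,.011,.028,'B',217/8),(w15,-.011,.028,'B',425/8),(w15,-.021,.028,'B',490/8),(w15,-.011,.0205,'B',355/8),
(w15,-.011,.028,'L',205+110/8),(w15,-.011,.028,'R',205+680/8),
(w14,.021,.028,'B',395/6),(w14,.011,.028,'B',435/6),(w14,-.011,.028,'B',528/6),(w14,.041,.017,'B',225/6),(w14,.041,.017,'T',48/6),(w14,.021,.017,'B',322/6),
(w14,.021,.028,'L',215+70/6),(w14,.021,.028,'R',215+426/6),(w14,-.011,.028,'L',215+69/6),(w14,-.011,.028,'R',215+390/6),(w14,-.011,.0205,'B',487/6)]
F={'B':lambda q:q[:,1].max(),'T':lambda q:q[:,1].min(),'L':lambda q:q[:,0].min(),'R':lambda q:q[:,0].max()}
def res(p,full=False):
    a=p[4] if len(p)>4 else np.radians(35)
    return np.array([F[k](rim(w,p[:3],p[3],a,s,r))-v for w,s,r,k,v in O])
for p0 in([.615,.19,.178,3.27],[.615,.19,.178,3.27,.61]):
    f=least_squares(res,p0,loss="soft_l1");print(f.x[:3],np.degrees(f.x[3:]));print(np.round(res(f.x),1))
f=least_squares(lambda p:res(np.r_[p[:2],.178,p[2]]),[.615,.19,3.27],loss="soft_l1");print(f.x[:2],np.degrees(f.x[2]));print(np.round(f.fun,1))
E
python3 neck2.py
```

```text
[0.6124 0.1897 0.1731] [187.6353]
[ 0.1  1.4 -0.8  0.5 -0.  -0.2  0.2 -0.7 -0.  -1.   0.6 -0.9  1.4 -0.2
  0.3 -0.2  0.3 -0.5]
[0.6127 0.1897 0.1723] [187.4129  36.1246]
[-0.3  1.2 -0.5  0.9  0.4 -0.1  0.1 -1.1 -0.2 -0.8  0.1 -0.6  1.2  0.
  0.3 -0.2  0.2 -0.2]
[0.6131 0.1898] 187.56332627484122
[-0.6  1.  -0.7  0.8 -0.1 -0.9  0.9 -0.4  0.4 -0.4  0.4 -1.6  1.5 -0.7
  0.8 -0.7  0.6  0. ]
```

Call:
arm_command([
  [0.006,0,0.004,0,0.18],
  [0.012,0,0.008,0,0.18],
  [0.018,0,0.012,0,0.18],
  [0.024,0,0.016,0,0.18],
  [0.03,0,0.021,0,0.18],
  [0.03,0,0.021,0,0.18],
  [0.03,0,0.021,0,0.18],
  [0.03,0,0.021,0,0.18],
], squeeze=60)

```text
time: 14.07
tcp_pos: [0.7166, 0.2037, 0.2351]
tcp_rot: [[-0.991, -0.133, 0.0], [-0.133, 0.991, 0.0], [-0.0, 0.0, -1.0]]
contact_force: [0.1, -1.1, -0.3]
width: 0.0168
```

```bash
python3 snap.py 16 wrist side scene; python3 -c "
from h import *
crop('pics/wrist16.png','pics/c16.png',160,0,190,150,4)
a=cv2.imread('pics/side16.png')[140:230,110:230];b=cv2.imread('pics/scene16.png')[140:230,310:430]
cv2.imwrite('pics/m16.png',np.hstack([cv2.resize(i,(400,300),interpolation=cv2.INTER_CUBIC) for i in(a,b)]))"
```

```text
14.0667 [0.7166 0.2037 0.2351] 0.01683952964290713 [ 0.1026 -1.1028 -0.3006] [-0.003  -0.0793  0.0156]
```

View pics/c16.png

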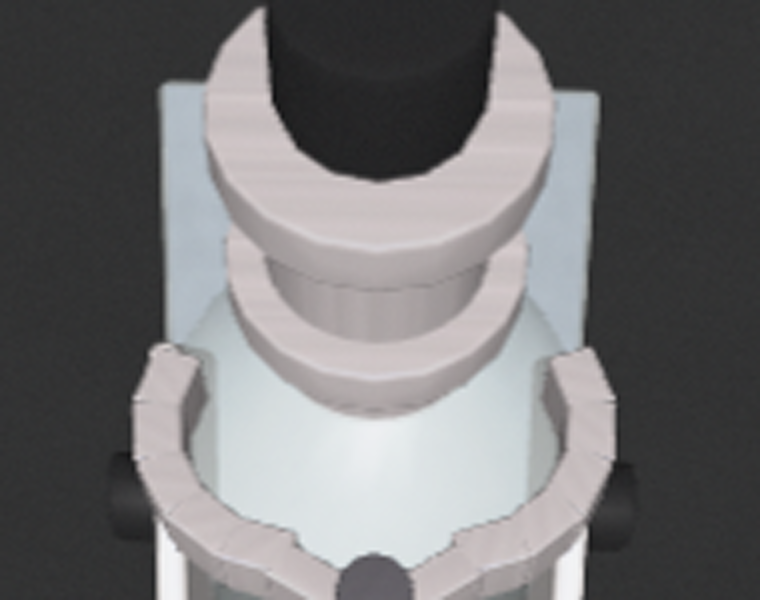

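View pics/m16.png

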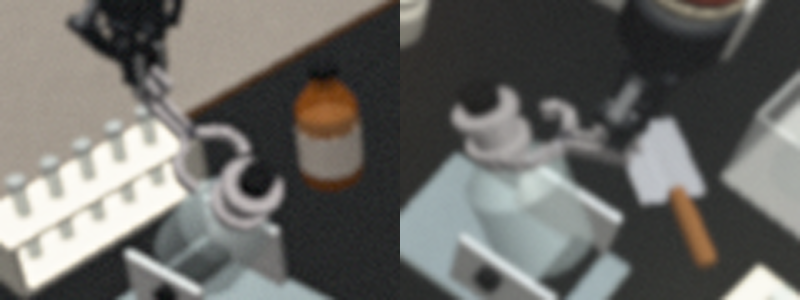

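Call:
arm_command([
  [0.004,0,0.003,0,0.18],
  [0.008,0,0.0055,0,0.18],
  [0.012,0,0.0085,0,0.18],
  [0.016,0,0.011,0,0.18],
  [0.016,0,0.011,0,0.18],
  [0.016,0,0.011,0,0.18],
  [0.016,0,0.011,0,0.18],
  [0.016,0,0.011,0,0.18],
], squeeze=60)

```text
time: 14.88
tcp_pos: [0.7009, 0.2016, 0.2243]
tcp_rot: [[-0.991, -0.133, 0.001], [-0.133, 0.991, 0.0], [-0.001, -0.0, -1.0]]
contact_force: [-0.4, 0.4, -0.8]
width: 0.0166
```

```bash
python3 snap.py 17 wrist side scene; python3 -c "
from h import *
crop('pics/wrist17.png','pics/c17.png',160,0,190,150,4)
a=cv2.imread('pics/side17.png')[140:230,110:230];b=cv2.imread('pics/scene17.png')[140:230,310:430]
cv2.imwrite('pics/m17.png',np.hstack([cv2.resize(i,(400,300),interpolation=cv2.INTER_CUBIC) for i in(a,b)]))"
```

```text
14.8833 [0.7009 0.2016 0.2243] 0.016623007760709498 [-0.4213  0.3586 -0.8169] [-0.0067 -0.0407  0.0402]
```

View pics/c17.png

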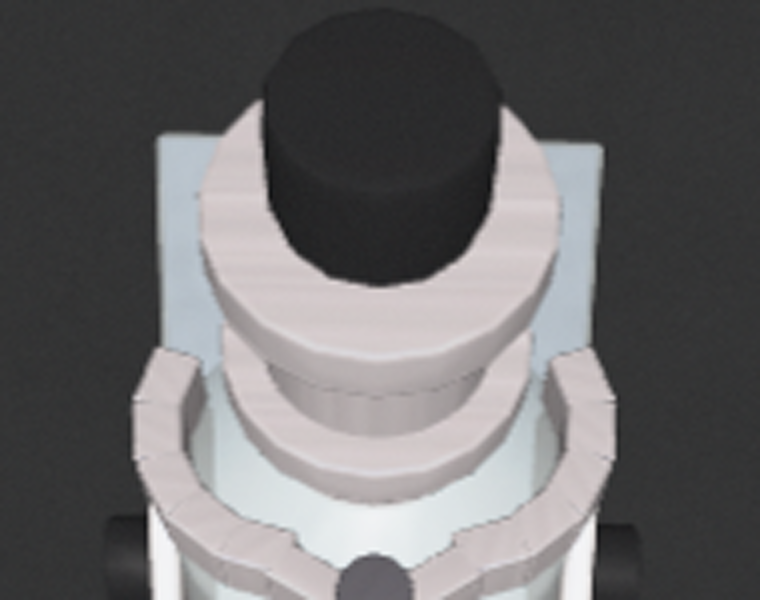

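View pics/m17.png

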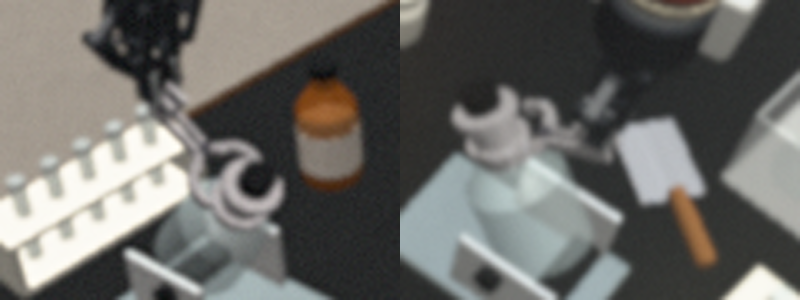

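```bash
python3 - <<'E'
from h import *
import pickle
from pitch import tp
w,o=pickle.load(open("w7.pkl","rb"))
a=tp(w,o,167,40,2,-.0198);b=tp(w,o,338,42,2,-.0198);print(a,b,np.linalg.norm(a-b))
W=np.linalg.norm(a-b)
# tips outer corner separation (178..333?)
w,o=pickle.load(open("w17.pkl","rb"))
# widest pts in w17: px (160+133/4,102),(160+615/4,102)
u1,u2=160+133.5/4,160+615/4
depth=w["K"][0,0]*W/(u2-u1);print("depth",depth)
v=101
d=np.linalg.inv(w["K"])@[253.7,v,1]
X=w["position"]+w["orientation"]@(d*depth)
ps=np.radians(187.6);a=np.radians(35)
n=np.array([np.sin(a)*np.cos(ps),np.sin(a)*np.sin(ps),np.cos(a)]);x=np.array([-.812,-.1083,-.5736])
for g in([.6124,.1897,.1731],[.6131,.1898,.178]):
    print("ring widest top-face pt: along n, along x from groove",(X-g)@n,(X-g)@x)
R=o["tcp_rot"];c=o["tcp_pos"]+R@[.067,0,.032]
for g in([.6124,.1897,.1731],[.6131,.1898,.178]):print("centre kin",(c-g)@n,(c-g)@x)
E
```

```text
[ 0.0983 -0.0395 -0.0198] [ 0.0976  0.0386 -0.0198] 0.0781914522408236
depth 0.19409229107874557
ring widest top-face pt: along n, along x from groove 0.0052442198829833545 -0.02610139889010327
ring widest top-face pt: along n, along x from groove 0.0016359372949313698 -0.02271152889010334
centre kin 0.002882986974468961 -0.029300008673683736
centre kin -0.0007252956135830203 -0.02591013867368381
```

Call:
arm_command([
  [0.004,0,0.0028,0,0.18],
  [0.008,0,0.0056,0,0.18],
  [0.012,0,0.0084,0,0.18],
  [0.016,0,0.011,0,0.18],
  [0.019,0,0.0132,0,0.18],
  [0.022,0,0.0153,0,0.18],
  [0.022,0,0.0153,0,0.18],
  [0.022,0,0.0153,0,0.18],
], squeeze=60)

```text
time: 15.7
tcp_pos: [0.6787, 0.1987, 0.2088]
tcp_rot: [[-0.991, -0.133, -0.0], [-0.133, 0.991, -0.0], [0.0, -0.0, -1.0]]
contact_force: [0.6, 0.2, -0.5]
width: 0.0168
```

```bash
python3 snap.py 18 wrist side scene; python3 -c "
from h import *
crop('pics/wrist18.png','pics/c18.png',160,20,190,150,4)
a=cv2.imread('pics/side18.png')[140:230,110:230];b=cv2.imread('pics/scene18.png')[140:230,310:430]
cv2.imwrite('pics/m18.png',np.hstack([cv2.resize(i,(400,300),interpolation=cv2.INTER_CUBIC) for i in(a,b)]))"
```

```text
15.7 [0.6787 0.1987 0.2088] 0.016795674676193754 [ 0.5863  0.1603 -0.5343] [ 0.0236 -0.0475 -0.0325]
```

View pics/c18.png

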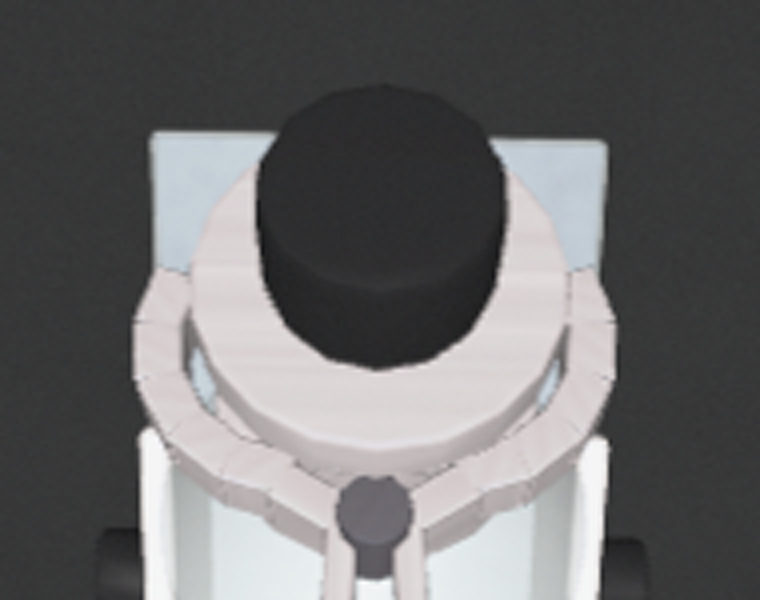

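View pics/m18.png

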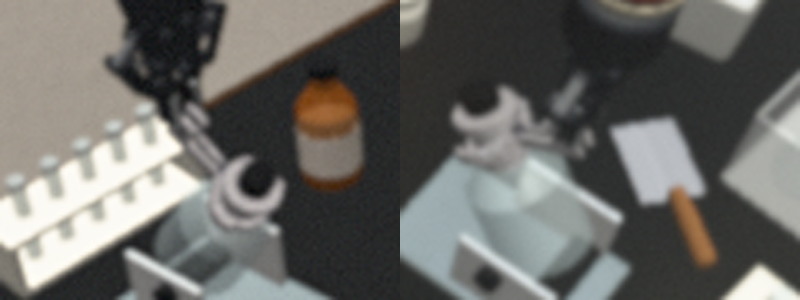

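```bash
python3 - <<'E'
from h import *
import pickle
w,o=pickle.load(open("w18.pkl","rb"))
ps=np.radians(187.6);a=np.radians(35)
n=np.array([np.sin(a)*np.cos(ps),np.sin(a)*np.sin(ps),np.cos(a)]);x=np.array([-.812,-.1083,-.5736])
for g in(np.array([.6124,.1897,.1731]),np.array([.6131,.1898,.178])):
  for k in(-.034,-.037,-.031):
    print(k,proj(w,g+k*x+.009*n))
E
```

```text
-0.034 [254.5448 147.9078]
-0.037 [254.5429 152.47  ]
-0.031 [254.5467 143.3915]
-0.034 [254.5841 150.5048]
-0.037 [254.5823 155.1974]
-0.031 [254.5858 145.8608]
```

Call:
arm_command([
  [0,0,0,0,0.22],
  [0,0,0,0,0.28],
  [0,0,0,0,0.34],
  [0,0,0,0,0.4],
  [0,0,0,0,0.46],
  [0,0,0,0,0.52],
  [0,0,0,0,0.52],
  [0,0,0,0,0.52],
], squeeze=20)

```text
time: 16.52
tcp_pos: [0.6789, 0.1987, 0.2087]
tcp_rot: [[-0.991, -0.133, -0.0], [-0.133, 0.991, 0.0], [0.0, 0.0, -1.0]]
contact_force: [0.4, -0.9, -0.9]
width: 0.0443
```

```bash
python3 snap.py 19 wrist; python3 -c "
from h import *
crop('pics/wrist19.png','pics/c19.png',160,20,190,260,3)"
```

```text
16.5167 [0.6789 0.1987 0.2087] 0.044267567087560335 [ 0.4447 -0.9448 -0.8874] [ 0.0077 -0.03   -0.029 ]
```

View pics/c19.png

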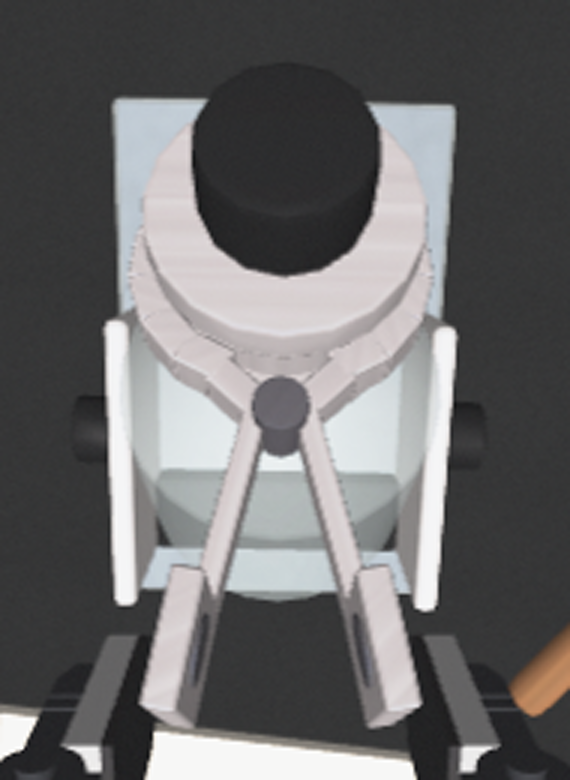

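Call:
arm_command([
  [0,0,0,0,0.6],
  [0,0,0,0,0.7],
  [0,0,0,0,0.8],
  [0,0,0,0,0.9],
  [0,0,0,0,1],
  [0,0,0,0,1],
  [0,0,0,0,1],
  [0,0,0,0,1],
], squeeze=20)

```text
time: 17.23
tcp_pos: [0.679, 0.1987, 0.2088]
tcp_rot: [[-0.991, -0.133, 0.0], [-0.133, 0.991, 0.0], [-0.0, 0.0, -1.0]]
contact_force: [-0.3, -0.5, -0.5]
width: 0.0852
```

```bash
python3 snap.py 20 wrist; python3 -c "
from h import *
crop('pics/wrist20.png','pics/c20.png',130,20,250,260,3)
im=cv2.imread('pics/c20.png');cv2.imwrite('pics/c20.png',cv2.resize(im,(577,600)))"
```

```text
17.2333 [0.679  0.1987 0.2088] 0.08516184974494746 [-0.2764 -0.4738 -0.5097] [-0.0714  0.023   0.0093]
```

View pics/c20.png

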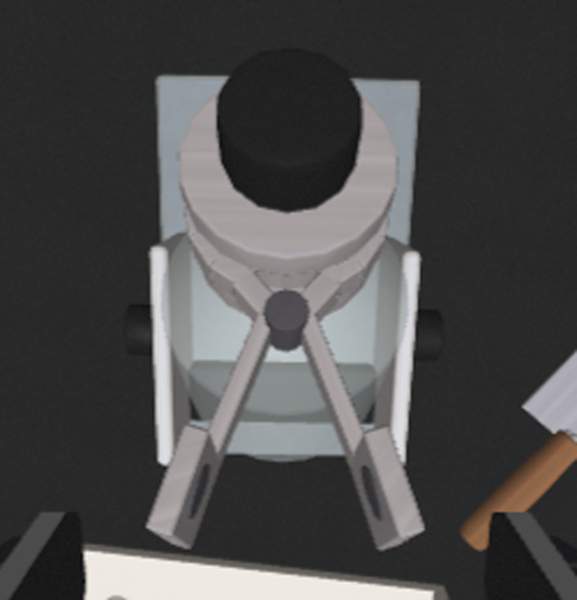

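Call:
arm_command([
  [0,0,-0.005,0,1],
  [0,0,-0.012,0,1],
  [0,0,-0.025,0,1],
  [0,0,-0.045,0,1],
  [-0.01,0,-0.07,0,1],
  [-0.02,0,-0.09,0,1],
  [-0.03,0,-0.11,0,1],
  [-0.04,0,-0.12,0,1],
])

```text
time: 17.95
tcp_pos: [0.7199, 0.2042, 0.3348]
tcp_rot: [[-0.991, -0.133, 0.007], [-0.133, 0.991, 0.001], [-0.007, 0.0, -1.0]]
contact_force: [-0.5, -0.3, 1.7]
width: 0.0853
```

Call:
arm_command([
  [0,0,0,0,1],
  [0,0,0,0,1],
  [0,0,0,0,1],
  [0,0,0,0,1],
  [0,0,0,0,1],
  [0,0,0,0,1],
  [0,0,0,0,1],
  [0,0,0,0,1],
])

```text
time: 18.62
tcp_pos: [0.7183, 0.2039, 0.3284]
tcp_rot: [[-0.991, -0.133, -0.001], [-0.133, 0.991, -0.0], [0.001, -0.0, -1.0]]
contact_force: [-0.5, 0.5, 0.0]
width: 0.0857
```

```bash
python3 snap.py 21 wrist side scene; python3 -c "
from h import *
crop('pics/wrist21.png','pics/c21.png',180,0,150,170,3)
a=cv2.imread('pics/side21.png')[150:240,110:230];b=cv2.imread('pics/scene21.png')[150:240,310:430]
c=cv2.imread('pics/c21.png')
cv2.imwrite('pics/m21.png',np.hstack([cv2.resize(c,(397,450)),np.vstack([cv2.resize(i,(300,225),interpolation=cv2.INTER_CUBIC) for i in(a,b)])]))"
```

```text
18.6167 [0.7183 0.2039 0.3284] 0.08572614764618233 [-0.4759  0.5299  0.0013] [0.0261 0.0177 0.0025]
```

View pics/m21.png

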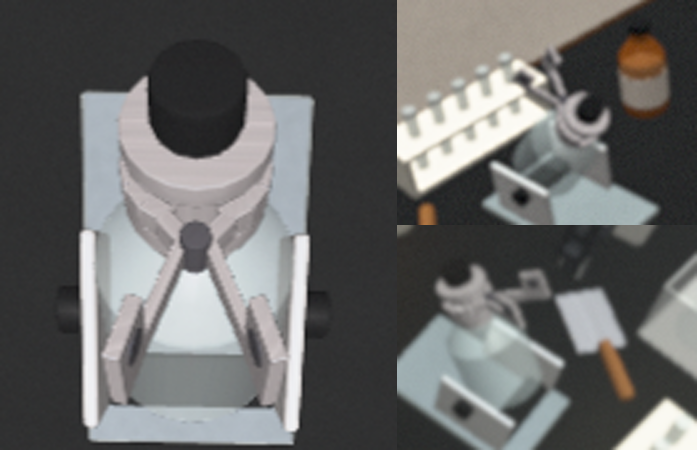

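View pics/scene21.png

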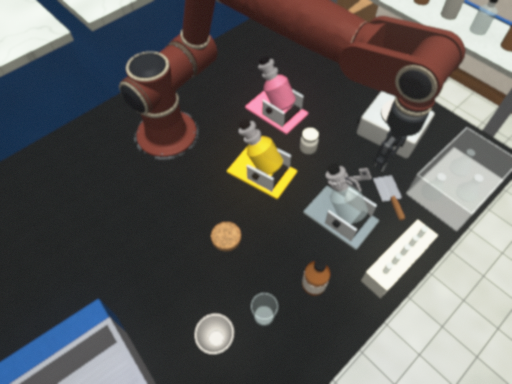

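```bash
python3 - <<'E'
from h import *
import pickle
w,o=pickle.load(open("w21.pkl","rb"))
ps=np.radians(187.6);a=np.radians(35)
n=np.array([np.sin(a)*np.cos(ps),np.sin(a)*np.sin(ps),np.cos(a)]);y=np.array([-np.sin(ps),np.cos(ps),0]);x=np.cross(y,n)
im=cv2.resize(cv2.imread("pics/wrist21.png")[60:170,190:310],None,fx=5,fy=5,interpolation=cv2.INTER_CUBIC)
g=np.array([.6127,.1897,.175])
pts=[]
for sh,col in((0,(0,255,0)),(-.004,(255,255,0))):
  for sg in(1,-1):
    for lx in(-12,12):
      for z in(28,-6):
        th=sg*.31
        # outer faces: 46mm apart at front, 61 at rear
        hy={-12:30.5,12:23}[lx]-.5
        P=g+n*(sh+z/1000)+x*(-80.5+lx*.95)/1000+y*sg*hy/1000
        p=proj(w,P);cv2.circle(im,(int((p[0]-190)*5),int((p[1]-60)*5)),4,col,-1)
  p=proj(w,g-.034*x+n*(sh+.009));cv2.circle(im,(int((p[0]-190)*5),int((p[1]-60)*5)),4,col,-1)
cv2.imwrite("pics/z21.png",im)
E
```

```text
(no output)
```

View pics/z21.png

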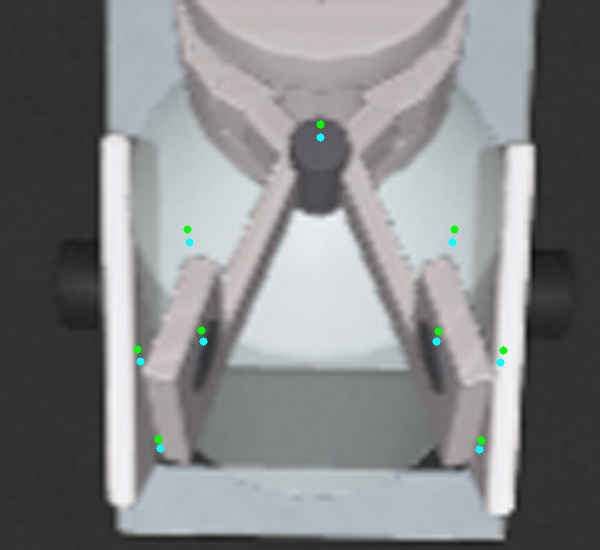

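```bash
cat > seat.py <<'E'
from h import *
import pickle,sys
from scipy.optimize import least_squares
def fit(wf,pts,off,sc):
    w,o=pickle.load(open(wf,"rb"))
    ps=np.radians(187.6);a=np.radians(35)
    n=np.array([np.sin(a)*np.cos(ps),np.sin(a)*np.sin(ps),np.cos(a)]);y=np.array([-np.sin(ps),np.cos(ps),0]);x=np.cross(y,n)
    B=np.c_[x,y,n];g=np.array([.6127,.1897,.175])
    def P(p,key):
        pit,sx,sn,jaw,yaw,sy=p
        if key[0]=="pin":q=np.array([-34,0,9.])
        else:
            side,l,t,z=key   # side +1=y, l along length(+front), t lateral outward mm
            u=np.array([np.cos(.32),-np.sin(.32)]);v=np.array([np.sin(.32),np.cos(.32)])  # along length to front; outward
            e=np.array([-80.5,23.75])+l*u+t*v
            e=e-[-34,0];r=jaw;e=np.array([np.cos(r)*e[0]-np.sin(r)*e[1]*-1*-1,0]) if 0 else np.array([np.cos(r)*e[0]-np.sin(r)*e[1],np.sin(r)*e[0]+np.cos(r)*e[1]])
            e=e+[-34,0];q=np.array([e[0],side*e[1],z])
        q=q/1000;c,s=np.cos(pit),np.sin(pit);q=np.array([c*q[0]-s*q[2],q[1],s*q[0]+c*q[2]])
        c,s=np.cos(yaw),np.sin(yaw);q=np.array([c*q[0]-s*q[1],s*q[0]+c*q[1],q[2]])+[sx,sy,sn]
        return proj(w,g+B@q)
    K=[("pin",)]+[(sd,l,t,28) for sd in(-1,1) for l,t in((12,3),(12,-3),(-12,3),(-12,-3))]+[(-1,-12,-3,-6),(1,-12,-3,-6)]
    # image left side: determine y sign by projection
    def res(p,flip):
        out=[]
        for k,q in zip(K,pts):
            kk=k if k[0]=="pin" or not flip else (-k[0],)+k[1:]
            out+=list(P(p,kk)-(np.array(q)/sc+off))
        return np.r_[out]
    best=min((least_squares(lambda p:np.r_[res(p,fl),p[1]/.002,p[2]/.003],[0,0,0,0,0,0],x_scale=[.1,.005,.005,.1,.1,.005],loss="soft_l1") for fl in(0,1)),key=lambda f:f.cost)
    p=best.x;print("pitch deg %.1f (+=eyes down) sx %.1f sn %.1f mm jaw %.3f yaw %.1f sy %.1f cost %.1f"%(np.degrees(p[0]),p[1]*1e3,p[2]*1e3,p[3],np.degrees(p[4]),p[5]*1e3,best.cost))
    print(np.round(best.fun,1))
if __name__=="__main__":
    fit("w21.pkl",[(319,145),(190,258),(218,265),(145,370),(178,380),(450,258),(425,262),(495,372),(462,380),(186,462),(445,465)],np.array([190,60]),5)
E
python3 seat.py
```

```text
pitch deg 1.6 (+=eyes down) sx -0.5 sn -4.4 mm jaw 0.009 yaw -0.1 sy 0.1 cost 4.6
[ 0.2  0.1 -0.2 -1.2  0.8 -0.7 -0.6  0.5 -0.5  0.5 -0.  -1.  -1.6  0.1
  0.3  0.4  0.2  0.7  1.1  0.1  0.2 -0.3 -0.2 -1.5]
```

```bash
python3 -c "
from bench import *
print(close_job(),get_obs()['time'])"
```

```text
the job is handed in; nothing more can be done
the job is handed in; nothing more can be done
```

The ring is seated in the groove on the tilted neck, and I handed the job in at about 18.7 s of the 64 s allowed.

**How it was done**
- The moves cannot tilt the tool. So I squeezed the eyes, lifted the ring and eased the grip until its mouth sank onto the bench. I then lowered the tool a little, which set the ring about 35° mouth-down, and gripped firmly.
- I brought it in from the far side of the neck, along the ring plane, and opened the gripper. The ring sprang shut between the collars.
- The gripper then backed away up and outward, clear of everything.

**Last checks from the wrist picture**
- **Contraction:** the jaw reads about 0.01 rad, so the ring is fully closed.
- **Squareness:** within about 2° of square to the neck and about 0.5 mm off its axis.
- **Position:** the ring lies about 4 mm toward the lower collar, inside the groove's 5 mm of play each way.
- **Other things:** in the scene picture the bystanders look unmoved, by eye only. The gripper was open, with next to no force on it.

**What failed or disagreed**
- My first grasp closed above the eyes without touching the ring. The fingertips appeared well above where the description puts them, so I went about 37 mm lower and gripped from there.
- While closing on the eyes the tool met about 10 N upward force, well under the limits.
- My wrist-camera fit put the groove at about 173 mm high against the stated 178 mm. I aimed at 177 mm, within the groove's play.

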